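# Hang the weighing pail in the seat notch of the weigh hanger

### The job

Swing the folded bail of the small tin pail upright while the pail stands on the worktop, then take the pail by its bail and hang it on the two arms of the weigh hanger. Work the bail along the arms until it drops into the seat notch, and leave the pail hanging there, level and still. Keep the pail upright all the way and leave the other things where they are.

Things in the scene. Friction and masses are not known exactly. Their poses are not given: they have to be found in the camera images.
- pail_center (a point): Small round open tin pail, loose, 75 mm high, 72 mm wide at the foot, 84 mm at the rim, 0.25 to 0.5 kg, standing on the worktop. This point is on its axis, half-way up (37 mm above its underside), z up. The bail hinges about the pail's y axis at two ears 64 mm above the underside; the folded bail lies on the pail's -x side.
- bail_bar (a point): Middle of the crossbar of the wire bail: along the pail's y, 7 mm thick, 115 mm over the legs, black sleeve 36 mm long, 10 mm thick in the middle, 72 mm from the hinge axis. Folded: about 71 mm from the pail's axis, 54 to 72 mm above the worktop, at least 25 mm clear of the wall. Upright: over the pail's axis, 136 mm above its underside. Its frame turns with the bail (parallel to the pail's at joint 0).
- bail (a joint): Swing of the bail in rad: 0 folded down (8 degrees below level, on the pail's -x side), 0.14 level, 1.71 upright, up to 3.42 folded on the far side. The ears are stiff (0.02 N m): the bail stays where it is left; about half a newton at the bar swings it.
- hanger_top (a point): Fixed weigh hanger: a post carries two level arms that reach towards the robot. This point lies midway between the arms at the height of their top, 216 mm above the worktop. x runs along the arms from the free ends back to the post, y across, z up. Arms 10 mm wide, centred at y = -32 and +32 mm (54 mm free between). The bail's bar lies across both arms, its legs outside them.
- hanger_front (a point): Same hanger: midway between the two free ends, at the arms' top, 58 mm before hanger_top (its x = -58 mm). From here towards the robot each arm carries a black end cap 40 mm long, 14 mm wide, 12 mm higher than the arm; nothing of arms or caps is lower than 19 mm below their top. The arms' bare top runs from here 130 mm back, to the grey housing on the post (8 mm higher than the arms).
- hanger: Same hanger: the point on the worktop under hanger_top. Somewhere within 18 mm of hanger_top along the arms, different each time and not given, a seat notch with upright walls crosses both arms: 13 mm wide, 9 mm deep. The bar rides with its middle 3.5 mm above hanger_top's height and sits 5.5 mm below it once in the notch; the pail then hangs some 75 mm above the worktop.
- pail: The same pail; this point is the centre of its underside.
- mouse: Bystander: mouse; the point is under its middle. To be left where it is.
- marker_black: Bystander: black-capped marker; the point is under its middle. To be left where it is.
- label_roll: Bystander: label roll; the point is under its middle. To be left where it is.
- tape_measure: Bystander: tape measure; the point is under its middle. To be left where it is.
- stapler: Bystander: stapler; the point is under its middle. To be left where it is.
- masking_tape: Bystander: masking tape; the point is under its middle. To be left where it is.
- jar_a: Bystander: sample jar; the point is under its middle. To be left where it is.
Mind the look-alikes: they are no part of the job. Leave any turquoise look-alike of the pail alone.

How it is judged:
By the outcome, as a careful person would: the job done as asked, in the order asked, and still so for the second after the job is handed in, with the robot touching nothing.
It also fails if it takes over 72 s, if anything falls off the work surface, if the arm or the gripper's body presses on something with over 40 N, if the wrist force passes 120 N, or if a joint passes its speed limit or range.

### The arm

A 6-joint arm with a two-finger parallel gripper is mounted at the origin on a cart in front of the work surface, level with it; the furniture and walls round the work are solid. World frame = base frame: x ahead of the robot, y to its left, z up, the work surface at z = 0. Lengths are in m, angles in rad, forces in N, time in s.
With the tool pointing down it reaches from about 0.25 to 0.725 m from the base axis. Payload 9.7 kg.
Tool frame: the origin (TCP) lies midway between the tips of the shut fingers; the grasp point (between the pads) lies 19 mm behind it; z points along the fingers, y is the direction in which the jaws open and shut (so a half turn about z gives the same grasp; the last joint's range is limited). The gripper opens to 85 mm and grips with 20 to 120 N. Pads are 22 mm wide; open, the fingers measure 114 mm over their backs; the gripper's body (76 mm by 85 mm) begins 54 mm behind the grasp point. The pads swing forward as they close: fully open they stand 13 mm farther back than shut.
Start: joints at [-1.281, 0.087, 0.176, 1.66, 0, 1.571], TCP at [0.157, -0.527, 0.231] pointing down, gripper open.
Joint ranges: [-3.13, 3.13], [-0.85, 1.81], [-1.15, 1.24], [-2.2, 2.28], [-1.44, 1.52], [-3.14, 3.14]. Speed limits (rad/s): [2.22, 2.22, 2.57, 3.14, 3.14, 3.14].

### API

Orientations are given as a 3x3 rotation matrix whose columns are the frame's x, y, z axes.
In Python, from cell import r gives the robot as it stands. The module is installed in compiled form; this text tells all that it offers.
- The arm moves only by the tool servo_tool, never from a script. Its argument "motion" is a list that holds one entry, the list of rows, each a list of 7 numbers: the turn, a rotation vector about the tool's x, y, z in units of 8 degrees (1.0 is 8 degrees), then the shift along the tool's x, y, z in units of 25 mm (1.0 is 25 mm), then the gripper's target within -1 to 1 (fully open at 1, half-way at 0, shut at -1). A call has 1 to 8 rows; each row shifts and turns the pose as measured when the row begins, along the tool's axes as they then stand; what a row does not reach is not made up. A row lasts 1/10 s, in which the tool goes at most 50 mm and 8.59 degrees, less where a joint would pass 70% of its speed; a pose out of reach is approached as far as the arm can. A call is refused whole if a number of a shift passes 1 or a number of a turn 1, either way. A call with a gripper value outside its range is refused whole. The fingers move at their own pace and stop on an object; "grip_force" is the grip in N (left out, the last holds). Time passes only in rows, so rows that do not move let the fingers close. It gives the time, the measured TCP pose, the force and the opening at its end, in the units of the state.
- r.get_obs(): the state, without advancing time (a new reading comes with each control period).
- r.grab_frame(name): name is "scene" or "top" or "wrist"; returns a dict with "pixels" (384x512x3 uint8, red, green, blue), "mtx" (3x3 intrinsics, pixels), "distortion" ([k1, k2, p1, p2, k3] as OpenCV has them; the pictures are not rectified), "camera_from_world" (4x4, takes a point from world to camera coordinates). Camera axes: x right, y up, looking along -z (the intrinsics and any distortion apply to the point x, -y, -z); pixel columns grow to the right and rows downward; lengths in m; the calibration is good to about 2 mm. A picture is of the moment at which its call begins. There is no depth.
- r.sign_off(): hands the job in, once; it reports no verdict.
The state is a dict: "time_s": time; "q": joint angles; "qd": joint speeds; "joint_efforts": joint torques, N m; "position": TCP position; "ee_rot": TCP orientation; "force": force on the tool from outside, world axes, zero at the start; "torque": the same for the moment, N m; "width": finger opening in m.
Only numpy, scipy, OpenCV 4.12 (cv2) and the standard library are available. Lean on these libraries where they do the work, as an engineer would, in place of code of your own. Each camera call takes 0.05 s, during which the arm holds its last target.

## Working session

There is one attempt and no reset: what is moved stays moved. The work goes in short steps, Python scripts to look and compute and a tool call to move; the robot and the scene stay as the last step left them, time stands still between calls to the robot, and variables do not carry over. Pictures are saved under pics/ and viewed, and the job is handed in when it is done.

Besides the shell and the picture viewer there is one more tool, called after ">>>" by a JSON object that holds its "name" and its "arguments". servo_tool: Moves the arm, as the interface text tells. Its arguments: {"type":"object","properties":{"motion":{"type":"array"},"grip_force":{"type":"number"}},"required":["motion"]}

```bash
mkdir -p pics; cat > h.py <<'E'
import numpy as np, cv2
from cell import r
def grab(n):
    f=r.grab_frame(n); return f
def save(f,name,crop=None,s=1):
    im=f["pixels"][:,:,::-1]
    if crop: x0,y0,x1,y1=crop; im=im[y0:y1,x0:x1]
    if s!=1: im=cv2.resize(im,None,fx=s,fy=s,interpolation=cv2.INTER_CUBIC)
    cv2.imwrite("pics/"+name+".png",im)
def ray(f,uv):
    K=np.array(f["mtx"]);d=np.array(f["distortion"],float);T=np.array(f["camera_from_world"])
    p=cv2.undistortPoints(np.array([[uv]],float),K,d)[0,0]
    R=T[:3,:3];c=-R.T@T[:3,3]
    v=R.T@np.array([p[0],-p[1],-1]);return c,v/np.linalg.norm(v)
def atz(f,uv,z):
    c,v=ray(f,uv);return c+v*(z-c[2])/v[2]
def proj(f,P):
    K=np.array(f["mtx"]);d=np.array(f["distortion"],float);T=np.array(f["camera_from_world"])
    P=np.atleast_2d(P).astype(float);c=P@T[:3,:3].T+T[:3,3];c=c*[1,-1,-1]
    return cv2.projectPoints(c,np.zeros(3),np.zeros(3),K,d)[0][:,0]
def tri(obs):
    A=np.zeros((3,3));b=np.zeros(3)
    for f,uv in obs:
        c,v=ray(f,uv);M=np.eye(3)-np.outer(v,v);A+=M;b+=M@c
    return np.linalg.solve(A,b)
E
python3 - <<'E'
from h import *
import pickle
F={}
for n in("scene","top","wrist"):
    F[n]=grab(n);save(F[n],n+"0",s=1.5)
    T=F[n]["camera_from_world"];print(n,-T[:3,:3].T@T[:3,3],T[2,:3])
pickle.dump(F,open("F0.pkl","wb"))
o=r.get_obs();print(o)
E
```

```text
scene [-0.13564882 -0.96322953  1.17373251] [-0.43716883 -0.59624594  0.67333067]
top [ 0.47314985 -0.0639984   1.38945768] [-0.04118855 -0.01765745  0.99899535]
wrist [ 0.22800411 -0.50506973  0.37238433] [0.28186005 0.08273025 0.95588211]
{'time_s': 0.15, 'q': array([-1.28100828e+00,  8.73393176e-02,  1.75310235e-01,  1.65984971e+00,
       -8.96676246e-06,  1.57079467e+00]), 'qd': array([ 6.96058146e-06, -1.39898725e-03,  2.95135895e-03,  7.50531469e-04,
        7.52711081e-04,  8.43019254e-04]), 'joint_efforts': array([-5.07150544e-04, -5.20760465e+01,  4.65045011e+01,  1.38818234e-02,
       -1.02232991e-05,  1.78154937e-05]), 'position': array([ 0.15710301, -0.52687853,  0.23073985]), 'ee_rot': array([[ 9.58303988e-01,  2.85750529e-01, -3.17906075e-04],
       [ 2.85750706e-01, -9.58303430e-01,  1.03476803e-03],
       [-8.96496888e-06, -1.08246422e-03, -9.99999414e-01]]), 'force': array([ 0.36079101, -0.01390316,  0.21537016]), 'torque': array([-0.00647088, -0.00112566,  0.02250343]), 'width': 0.08555563826366519}
```

View pics/scene0.png

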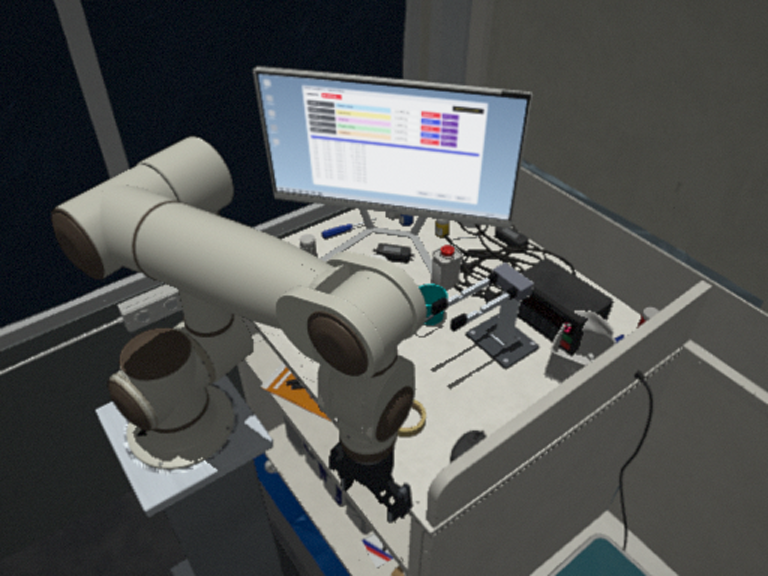

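View pics/top0.png

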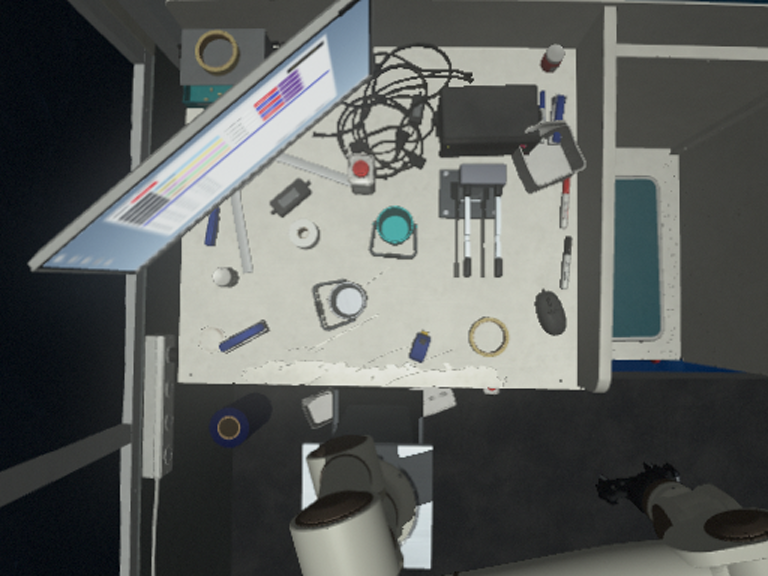

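View pics/wrist0.png

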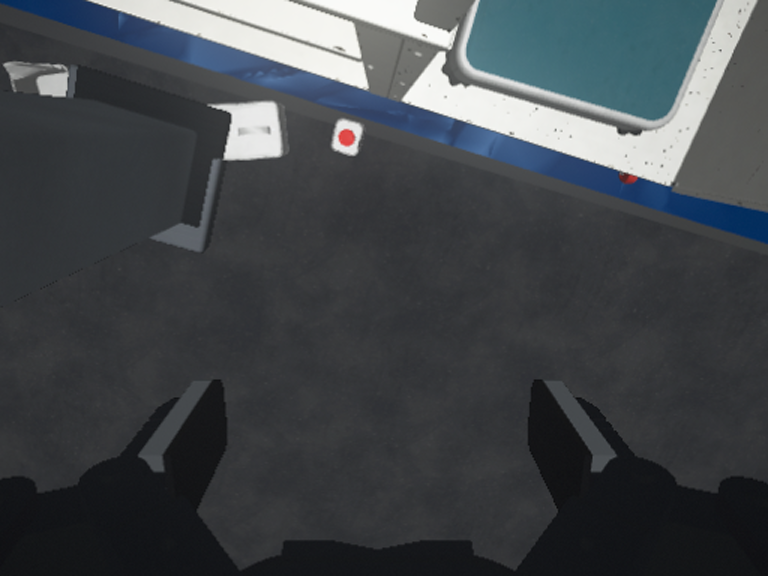

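The top view shows two candidates: a silver pail at about (348,300) in the enlarged picture, with its bail folded to the left, and a turquoise look-alike at (395,228). The silver one matches the description. The scene view also shows turquoise at (432,300). I'll crop in on the silver pail to check.

```bash
python3 - <<'E'
from h import *
import pickle
F=pickle.load(open("F0.pkl","rb"))
save(F["top"],"c1",(190,170,270,230),10)
save(F["top"],"c2",(280,100,350,190),6)
E
```

```text
(no output)
```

View pics/c1.png

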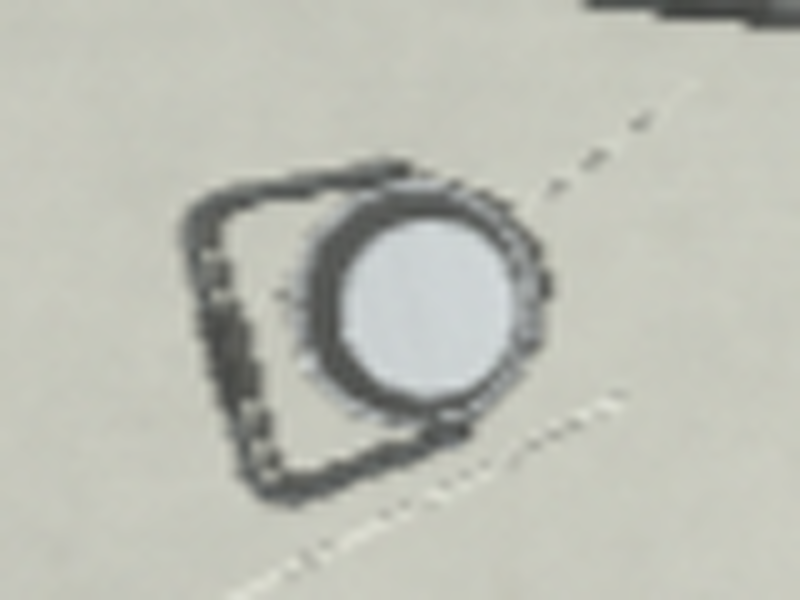

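View pics/c2.png

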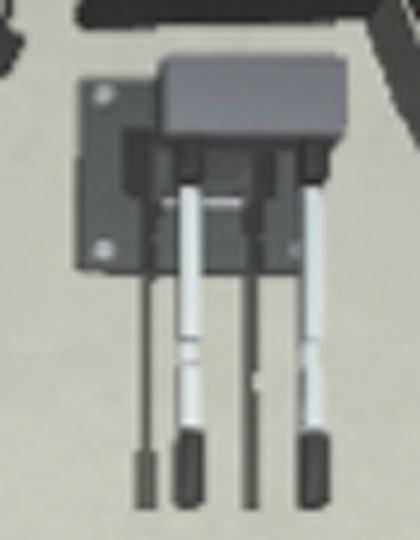

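The crop shows a silver pail with a wire bail and a black sleeve at crop (233,352), so this is the right one. The arms and caps are clear, and the notches sit at about crop (190,345) and (311,345). I'll compute positions and overlay a model.

```bash
python3 - <<'E'
from h import *
import pickle
F=pickle.load(open("F0.pkl","rb"));f=F["top"]
def c1(u,v):return (190+u/10-.45,170+v/10-.45)
def c2(u,v):return (280+u/6-.4,100+v/6-.4)
for n,u,z in [("sleeve",c1(233,352),.063),("cornA",c1(200,205),.063),("cornB",c1(265,497),.063),("ear1",c1(405,165),.064),("ear2",c1(465,432),.064),("rimc",c1(423,302),.075),("floor?",c1(428,308),.002)]:
    print(n,np.round(atz(f,u,z),4))
for n,u,z in [("fL",c2(190,430),.216),("fR",c2(314,430),.216),("nL",c2(190,345),.216),("nR",c2(311,345),.216),("hL",c2(190,185),.216),("hR",c2(315,185),.216),("tipL",c2(189,507),.222),("tipR",c2(313,507),.222)]:
    print(n,np.round(atz(f,u,z),4))
print(f["mtx"])
E
```

```text
sleeve [0.4831 0.1139 0.063 ]
cornA [0.5347 0.1266 0.063 ]
cornB [0.4324 0.1017 0.063 ]
ear1 [0.5498 0.0544 0.064 ]
ear2 [0.4563 0.0316 0.064 ]
rimc [0.5014 0.0463 0.075 ]
floor? [0.5008 0.0505 0.002 ]
fL [ 0.5905 -0.2114  0.216 ]
fR [ 0.5914 -0.2756  0.216 ]
nL [ 0.6348 -0.211   0.216 ]
nR [ 0.6356 -0.2738  0.216 ]
hL [ 0.7187 -0.2104  0.216 ]
hR [ 0.7196 -0.2756  0.216 ]
tipL [ 0.5501 -0.2104  0.222 ]
tipR [ 0.551  -0.2743  0.222 ]
[[377.85864887   0.         256.92852936]
 [  0.         377.85864887 192.65900437]
 [  0.           0.           1.        ]]
```

```bash
cat >> h.py <<'E'
from scipy.spatial.transform import Rotation as Ro
def axes(yang,tilt=0,about=None):
    "tool down with y at yang deg (world); then tilt deg about world axis"
    a=np.radians(yang);y=np.array([np.cos(a),np.sin(a),0]);z=np.array([0,0,-1.]);x=np.cross(y,z)
    R=np.c_[x,y,z]
    if about is not None: R=Ro.from_rotvec(np.radians(tilt)*np.asarray(about)/np.linalg.norm(about)).as_matrix()@R
    return R
def plan(P,R,n,g,p0=None,R0=None,lead=0):
    if p0 is None:
        o=r.get_obs();p0=np.array(o["position"]);R0=np.array(o["ee_rot"])
    p=p0.copy();Rc=R0.copy();dr=Ro.from_matrix(R0.T@R).as_rotvec();rows=[]
    for i in range(n):
        k=n-i
        rv=Ro.from_matrix(Rc.T@R).as_rotvec()/k;d=Rc.T@((P-p)/k)
        row=np.r_[rv/np.radians(8),d/.025]; row=np.round(row,2)
        rows.append(list(map(float,row))+[g])
        p=p+Rc@row[3:]*.025;Rc=Rc@Ro.from_rotvec(row[:3]*np.radians(8)).as_matrix()
    for i in range(0,n,8): print(str(rows[i:i+8]).replace(" ",""))
    print("pred",p.round(4))
    return p,Rc
def st():
    o=r.get_obs();print("t",round(o["time_s"],2),"p",np.round(o["position"],4),"q",np.round(o["q"],3),"F",np.round(o["force"],2),"w",round(o["width"],4));print(np.round(o["ee_rot"],3));return o
E
python3 - <<'E'
from h import *
p,R=plan(np.array([.30,-.12,.32]),axes(0),16,1)
plan(np.array([.49,.08,.30]),axes(104),13,1,p,R)
E
```

```text
[[-0.0,-0.0,-0.57,0.63,-0.87,-0.22,1],[-0.0,-0.0,-0.57,0.7,-0.82,-0.22,1],[-0.0,-0.0,-0.57,0.76,-0.76,-0.22,1],[-0.0,-0.0,-0.57,0.82,-0.7,-0.22,1],[-0.0,-0.0,-0.57,0.88,-0.63,-0.22,1],[-0.0,-0.0,-0.57,0.92,-0.56,-0.22,1],[-0.0,-0.0,-0.58,0.96,-0.48,-0.22,1],[-0.0,-0.0,-0.57,1.0,-0.41,-0.22,1]]
[[-0.0,-0.0,-0.58,1.03,-0.32,-0.22,1],[-0.0,-0.0,-0.57,1.05,-0.24,-0.23,1],[-0.0,-0.0,-0.58,1.07,-0.16,-0.22,1],[-0.0,-0.0,-0.57,1.08,-0.07,-0.23,1],[-0.0,-0.0,-0.58,1.08,0.02,-0.22,1],[-0.0,-0.0,-0.57,1.07,0.1,-0.23,1],[-0.0,-0.0,-0.58,1.06,0.19,-0.22,1],[-0.0,-0.01,-0.57,1.05,0.28,-0.23,1]]
pred [ 0.3    -0.1199  0.3201]
[[-0.0,-0.0,-1.0,0.62,0.58,0.06,1],[-0.0,-0.0,-1.0,0.53,0.66,0.06,1],[-0.0,-0.0,-1.0,0.43,0.73,0.06,1],[-0.0,-0.0,-1.0,0.32,0.78,0.06,1],[-0.0,-0.0,-1.0,0.21,0.82,0.06,1],[-0.0,-0.0,-1.0,0.1,0.84,0.06,1],[-0.0,-0.0,-1.0,-0.02,0.85,0.06,1],[-0.0,-0.0,-1.0,-0.14,0.84,0.06,1]]
[[-0.0,-0.0,-1.0,-0.26,0.81,0.06,1],[-0.0,-0.0,-1.0,-0.37,0.77,0.06,1],[-0.0,-0.0,-1.0,-0.47,0.71,0.07,1],[-0.0,-0.0,-1.0,-0.56,0.63,0.06,1],[-0.0,-0.0,-1.0,-0.65,0.55,0.07,1]]
pred [0.49 0.08 0.3 ]
```

>>> {"name": "servo_tool", "arguments": {"motion": [[[0, 0, -0.57, 0.63, -0.87, -0.22, 0], [0, 0, -0.57, 0.7, -0.82, -0.22, 0], [0, 0, -0.57, 0.76, -0.76, -0.22, 0], [0, 0, -0.57, 0.82, -0.7, -0.22, 0], [0, 0, -0.57, 0.88, -0.63, -0.22, 0], [0, 0, -0.57, 0.92, -0.56, -0.22, 0], [0, 0, -0.58, 0.96, -0.48, -0.22, 0], [0, 0, -0.57, 1, -0.41, -0.22, 0]]]}}

```text
time_s: 0.95
position: [0.2271, -0.317, 0.2725]
ee_rot: [[0.584, 0.812, -0.003], [0.812, -0.584, 0.008], [0.004, -0.007, -1.0]]
force: [-0.1, -0.0, -0.2]
width: 0.0428
```

>>> {"name": "servo_tool", "arguments": {"motion": [[[0, 0, -0.58, 1, -0.32, -0.22, 0], [0, 0, -0.57, 1, -0.24, -0.23, 0], [0, 0, -0.58, 1, -0.16, -0.22, 0], [0, 0, -0.57, 1, -0.07, -0.23, 0], [0, 0, -0.58, 1, 0.02, -0.22, 0], [0, 0, -0.57, 1, 0.1, -0.23, 0], [0, 0, -0.58, 1, 0.19, -0.22, 0], [0, 0, -0.57, 1, 0.28, -0.23, 0]]]}}

```text
time_s: 1.75
position: [0.2891, -0.1143, 0.32]
ee_rot: [[-0.045, 0.999, -0.003], [0.999, 0.045, 0.008], [0.008, -0.002, -1.0]]
force: [0.4, -0.2, 0.2]
width: 0.0425
```

```bash
python3 - <<'E'
from h import *
st()
plan(np.array([.49,.08,.30]),axes(104),15,1)
E
```

```text
t 1.75 p [ 0.2891 -0.1143  0.32  ] q [-0.382 -0.405 -0.073  1.908  0.006  1.144] F [ 0.44 -0.24  0.23] w 0.0425
[[-0.045  0.999 -0.003]
 [ 0.999  0.045  0.008]
 [ 0.008 -0.002 -1.   ]]
[[0.0,-0.0,-0.85,0.49,0.56,0.06,1],[0.0,-0.0,-0.84,0.42,0.61,0.06,1],[0.0,-0.0,-0.85,0.35,0.66,0.06,1],[0.0,-0.0,-0.84,0.27,0.7,0.05,1],[0.0,-0.0,-0.85,0.19,0.72,0.06,1],[0.0,-0.0,-0.84,0.1,0.74,0.05,1],[0.01,-0.0,-0.85,0.01,0.74,0.06,1],[0.01,-0.0,-0.84,-0.08,0.74,0.05,1]]
[[0.0,-0.01,-0.85,-0.16,0.73,0.05,1],[0.01,-0.0,-0.84,-0.25,0.7,0.05,1],[0.0,-0.01,-0.85,-0.33,0.67,0.05,1],[0.01,-0.0,-0.84,-0.4,0.63,0.06,1],[0.0,-0.01,-0.85,-0.48,0.57,0.05,1],[0.01,-0.0,-0.84,-0.54,0.52,0.06,1],[0.0,-0.01,-0.85,-0.6,0.44,0.05,1]]
pred [0.4901 0.0799 0.3   ]
```

>>> {"name": "servo_tool", "arguments": {"motion": [[[0, 0, -0.85, 0.49, 0.56, 0.06, 0], [0, 0, -0.84, 0.42, 0.61, 0.06, 0], [0, 0, -0.85, 0.35, 0.66, 0.06, 0], [0, 0, -0.84, 0.27, 0.7, 0.05, 0], [0, 0, -0.85, 0.19, 0.72, 0.06, 0], [0, 0, -0.84, 0.1, 0.74, 0.05, 0], [0, 0, -0.85, 0.01, 0.74, 0.06, 0], [0, 0, -0.84, -0.08, 0.74, 0.05, 0]]]}}

```text
time_s: 2.55
position: [0.3972, -0.0021, 0.31]
ee_rot: [[-0.858, 0.514, -0.0], [0.514, 0.858, 0.007], [0.004, 0.006, -1.0]]
force: [1.3, -0.4, 0.1]
width: 0.0428
```

>>> {"name": "servo_tool", "arguments": {"motion": [[[0, 0, -0.85, -0.16, 0.73, 0.05, 0], [0, 0, -0.84, -0.25, 0.7, 0.05, 0], [0, 0, -0.85, -0.33, 0.67, 0.05, 0], [0, 0, -0.84, -0.4, 0.63, 0.06, 0], [0, 0, -0.85, -0.48, 0.57, 0.05, 0], [0, 0, -0.84, -0.54, 0.52, 0.06, 0], [0, 0, -0.85, -0.6, 0.44, 0.05, 0], [0, 0, 0, 0, 0, 0, 0]]]}}

```text
time_s: 3.35
position: [0.4895, 0.0998, 0.2981]
ee_rot: [[-0.947, -0.321, -0.004], [-0.321, 0.947, 0.006], [0.002, 0.007, -1.0]]
force: [-0.7, -1.1, -0.6]
width: 0.0428
```

```bash
python3 - <<'E'
from h import *
import pickle
st()
f=grab("wrist");save(f,"w1",s=1.5);g=grab("scene");save(g,"s1",s=1.5)
pickle.dump((f,g),open("F1.pkl","wb"))
E
```

```text
t 3.35 p [0.4895 0.0998 0.2981] q [ 0.197  0.005  0.223  1.792  0.007 -0.13 ] F [-0.66 -1.12 -0.6 ] w 0.0428
[[-0.947 -0.321 -0.004]
 [-0.321  0.947  0.006]
 [ 0.002  0.007 -1.   ]]
```

View pics/w1.png

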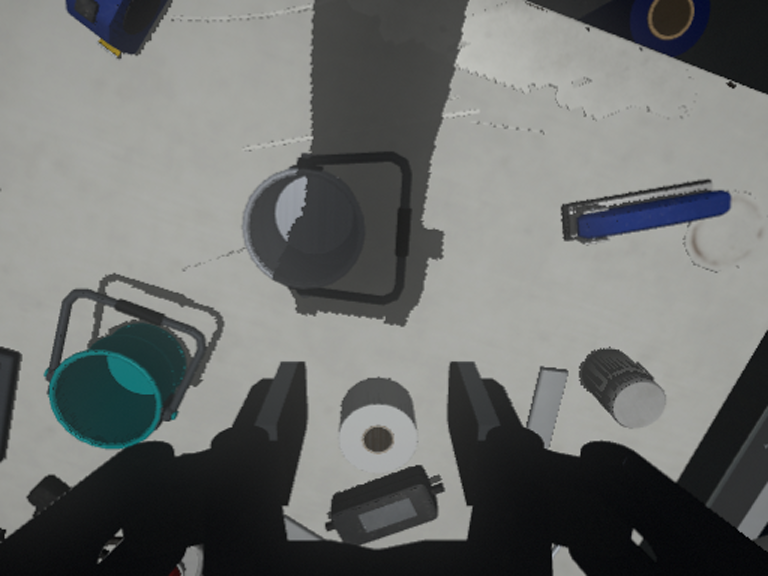

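View pics/s1.png

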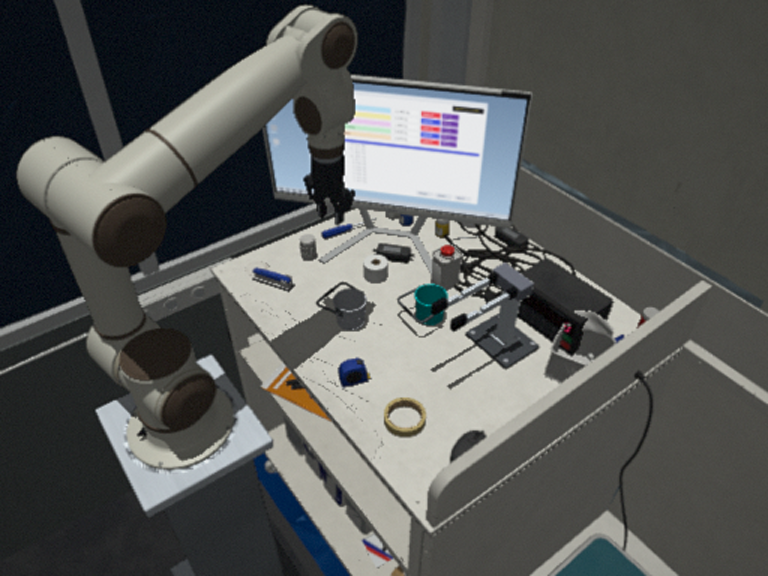

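The wrist view shows the silver pail's rim centred near (303,228) and its bail with the sleeve at (403,232). The scene view shows the sleeve at about (333,295). I'll triangulate.

```bash
python3 - <<'E'
from h import *
import pickle
f,g=pickle.load(open("F1.pkl","rb"))
save(f,"c3",(155,95,295,220),5)
save(g,"c4",(195,175,275,235),9)
E
```

```text
(no output)
```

View pics/c3.png

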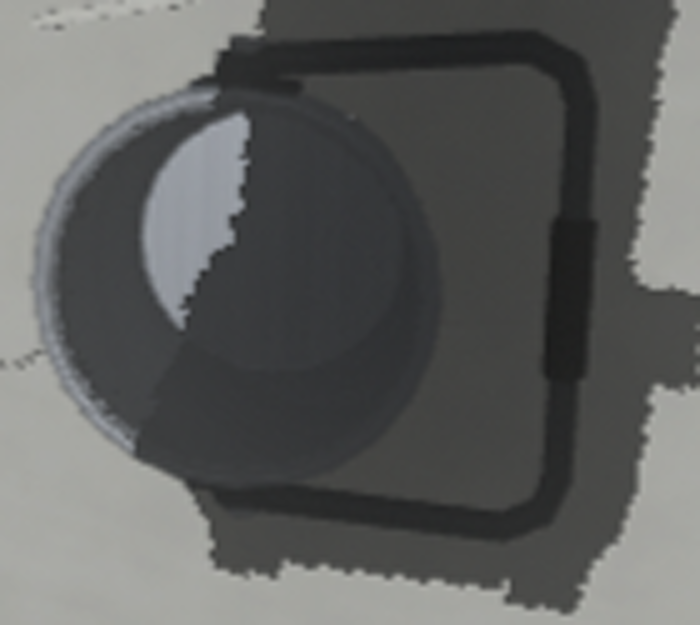

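View pics/c4.png

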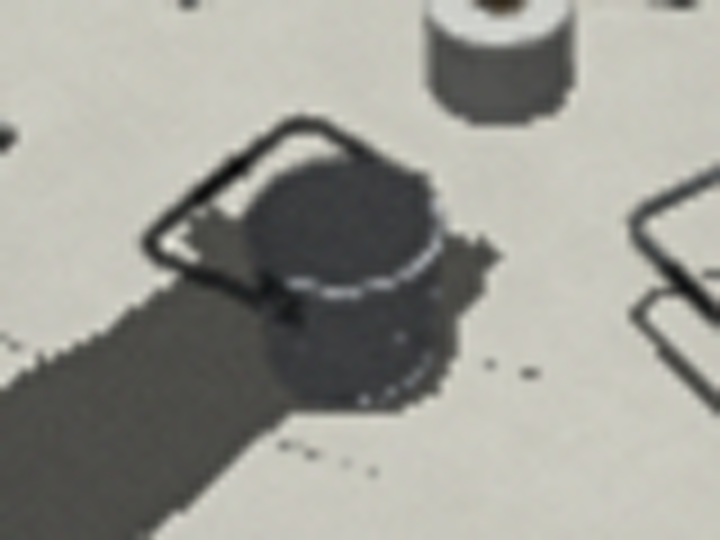

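```bash
python3 - <<'E'
from h import *
import pickle
f,g=pickle.load(open("F1.pkl","rb"));t=pickle.load(open("F0.pkl","rb"))["top"]
w=lambda u,v:(155+u/5-.4,95+v/5-.4)
s=lambda u,v:(195+u/9-.44,175+v/9-.44)
c=lambda u,v:(190+u/10-.45,170+v/10-.45)
print("sleeve all",tri([(f,w(570,298)),(g,s(222,180)),(t,c(233,352))]))
print("w+s",tri([(f,w(570,298)),(g,s(222,180))]),"t+s",tri([(t,c(233,352)),(g,s(222,180))]))
# near-robot corner outer, far corner outer
print("cornB",tri([(f,w(590,55)),(g,s(148,242)),(t,c(262,500))]))
print("rim w",atz(f,w(240,283),.075))
for z in(.054,.058,.062,.066):print(z,atz(f,w(570,298),z),atz(g,s(222,180),z),atz(t,c(233,352),z))
# rim circle fits: predicted extents
for C in [(.5014,.0463),(.5,.045)]:
    a=np.linspace(0,2*np.pi,72);P=np.c_[C[0]+.042*np.cos(a),C[1]+.042*np.sin(a),0*a+.075]
    p=proj(f,P);q=((p+.4-[155,95])*5);print(C,q.min(0),q.max(0))
    p=proj(t,P);q=((p+.45-[190,170])*10);print(C,q.min(0),q.max(0))
    p=proj(g,P);q=((p+.44-[195,175])*9);print(C,q.min(0),q.max(0))
E
```

```text
sleeve all [0.48038926 0.11682858 0.06389072]
w+s [0.47918901 0.11858698 0.0637265 ] t+s [0.48112135 0.11487558 0.06566743]
cornB [0.43054125 0.10352117 0.06454443]
rim w [0.49584247 0.04998842 0.075     ]
0.054 [0.47966731 0.12019032 0.054     ] [0.48570507 0.12768574 0.054     ] [0.48318623 0.11513033 0.054     ]
0.058 [0.47902877 0.11972573 0.058     ] [0.48348542 0.12378868 0.058     ] [0.48315616 0.1145938  0.058     ]
0.062 [0.47839024 0.11926114 0.062     ] [0.48126576 0.11989163 0.062     ] [0.4831261  0.11405727 0.062     ]
0.066 [0.4777517  0.11879654 0.066     ] [0.47904611 0.11599457 0.066     ] [0.48309604 0.11352074 0.066     ]
(0.5014, 0.0463) [ 18.53561454 101.13167076] [412.43223782 489.61184678]
(0.5014, 0.0463) [302.62597719 181.66099786] [543.2275007  422.65586107]
(0.5014, 0.0463) [254.54718188 166.16780423] [451.29661233 299.52196859]
(0.5, 0.045) [14.20806351 92.48935876] [408.68963449 482.06403122]
(0.5, 0.045) [306.27032434 185.71865057] [546.8940706  426.73908709]
(0.5, 0.045) [253.45162479 169.03783041] [450.36989087 302.62015871]
```

```bash
cat >> h.py <<'E'
C=np.array([.5,.0465]);ang=np.radians(105);e=np.array([np.cos(ang),np.sin(ang),0]);u=np.array([np.sin(ang),-np.cos(ang),0]);Z=np.array([0,0,1.])
def swing(phi,t,depth=.007,noff=0.,back=0.):
    ph=np.radians(phi);tt=np.radians(t)
    b=np.r_[C,.064]+.072*(np.cos(ph)*e+np.sin(ph)*Z)
    d=-np.sin(tt)*e-np.cos(tt)*Z;n=-np.cos(tt)*e+np.sin(tt)*Z
    return b+(depth-back)*d+noff*n, axes(105,-t,u)
E
python3 - <<'E'
from h import *
st()
P,R=swing(0,45,back=.09);print(P);print(R.round(2))
p,Rc=plan(P,R,12,-.44)
P,R=swing(0,45);print(P);p,Rc=plan(P,R,8,-.44,p,Rc)
E
```

```text
t 3.45 p [0.4885 0.0987 0.2989] q [ 0.196  0.002  0.222  1.793  0.007 -0.126] F [ 0.14 -0.3   0.17] w 0.0428
[[-0.949 -0.316 -0.004]
 [-0.316  0.949  0.006]
 [ 0.002  0.007 -1.   ]]
[0.46617497 0.17273671 0.12268986]
[[-0.97 -0.18  0.18]
 [-0.26  0.68 -0.68]
 [-0.   -0.71 -0.71]]
[[0.47,0.01,0.03,-0.01,0.25,0.59,-0.44],[0.47,0.01,0.03,-0.01,0.29,0.57,-0.44],[0.47,0.01,0.03,-0.01,0.33,0.55,-0.44],[0.47,0.01,0.04,-0.01,0.36,0.53,-0.44],[0.47,0.01,0.03,-0.0,0.4,0.5,-0.44],[0.47,0.02,0.03,-0.0,0.43,0.48,-0.44],[0.48,0.01,0.04,-0.0,0.46,0.45,-0.44],[0.47,0.02,0.03,-0.0,0.49,0.41,-0.44]]
[[0.48,0.01,0.04,-0.0,0.52,0.38,-0.44],[0.47,0.02,0.03,-0.0,0.54,0.35,-0.44],[0.48,0.01,0.04,0.0,0.56,0.31,-0.44],[0.47,0.02,0.03,0.0,0.58,0.27,-0.44]]
pred [0.4663 0.1727 0.1227]
[0.48264612 0.11126557 0.05905025]
[[0.0,-0.0,0.0,0.0,0.0,0.45,-0.44],[0.0,-0.0,0.0,0.0,0.0,0.45,-0.44],[0.0,-0.0,0.0,0.0,0.0,0.45,-0.44],[0.0,-0.0,0.0,0.0,0.0,0.45,-0.44],[0.0,-0.0,0.0,0.0,0.0,0.45,-0.44],[0.0,-0.0,0.0,0.0,0.0,0.45,-0.44],[0.0,-0.0,0.0,0.0,0.0,0.45,-0.44],[0.0,-0.0,0.0,0.0,0.0,0.45,-0.44]]
pred [0.4828 0.1112 0.059 ]
```

>>> {"name": "servo_tool", "arguments": {"motion": [[[0.47, 0.01, 0.03, -0.01, 0.25, 0.59, -0.44], [0.47, 0.01, 0.03, -0.01, 0.29, 0.57, -0.44], [0.47, 0.01, 0.03, -0.01, 0.33, 0.55, -0.44], [0.47, 0.01, 0.04, -0.01, 0.36, 0.53, -0.44], [0.47, 0.01, 0.03, 0, 0.4, 0.5, -0.44], [0.47, 0.02, 0.03, 0, 0.43, 0.48, -0.44], [0.48, 0.01, 0.04, 0, 0.46, 0.45, -0.44], [0.47, 0.02, 0.03, 0, 0.49, 0.41, -0.44]]]}}

```text
time_s: 4.25
position: [0.4733, 0.141, 0.1843]
ee_rot: [[-0.968, -0.208, 0.14], [-0.25, 0.833, -0.494], [-0.014, -0.513, -0.858]]
force: [-0.1, 0.4, -0.7]
width: 0.024
```

>>> {"name": "servo_tool", "arguments": {"motion": [[[0.48, 0.01, 0.04, 0, 0.52, 0.38, -0.44], [0.47, 0.02, 0.03, 0, 0.54, 0.35, -0.44], [0.48, 0.01, 0.04, 0, 0.56, 0.31, -0.44], [0.47, 0.02, 0.03, 0, 0.58, 0.27, -0.44], [0, 0, 0, 0, 0, 0, -0.44], [0, 0, 0, 0, 0, 0, -0.44]]]}}

```text
time_s: 4.85
position: [0.4665, 0.1627, 0.1237]
ee_rot: [[-0.975, -0.131, 0.179], [-0.22, 0.673, -0.706], [-0.028, -0.728, -0.685]]
force: [0.2, -0.5, 0.3]
width: 0.024
```

```bash
python3 - <<'E'
from h import *
st()
f=grab("wrist");save(f,"w2",s=1.5)
g=grab("scene");save(g,"s2",(170,100,300,235),5)
import pickle;pickle.dump((f,g),open("F2.pkl","wb"))
E
```

```text
t 4.85 p [0.4665 0.1627 0.1237] q [ 0.719  0.261 -0.035  1.724 -0.706  0.678] F [ 0.23 -0.49  0.31] w 0.024
[[-0.975 -0.131  0.179]
 [-0.22   0.673 -0.706]
 [-0.028 -0.728 -0.685]]
```

View pics/w2.png

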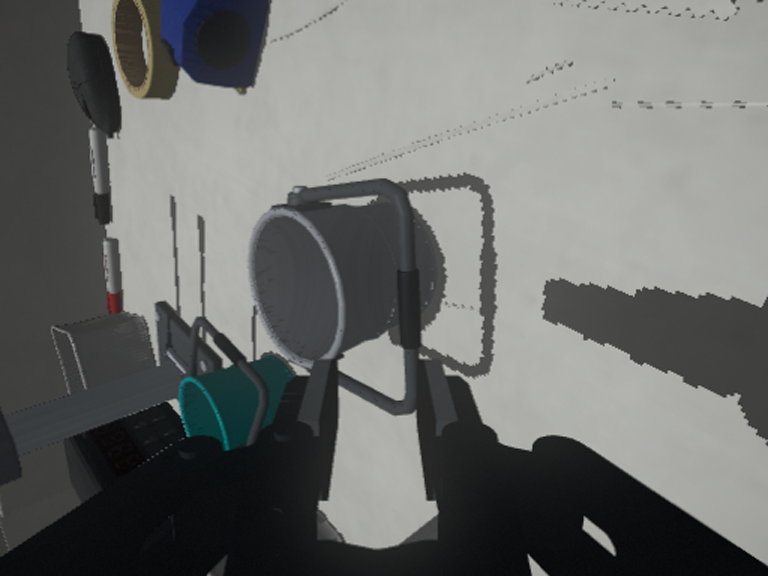

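View pics/s2.png

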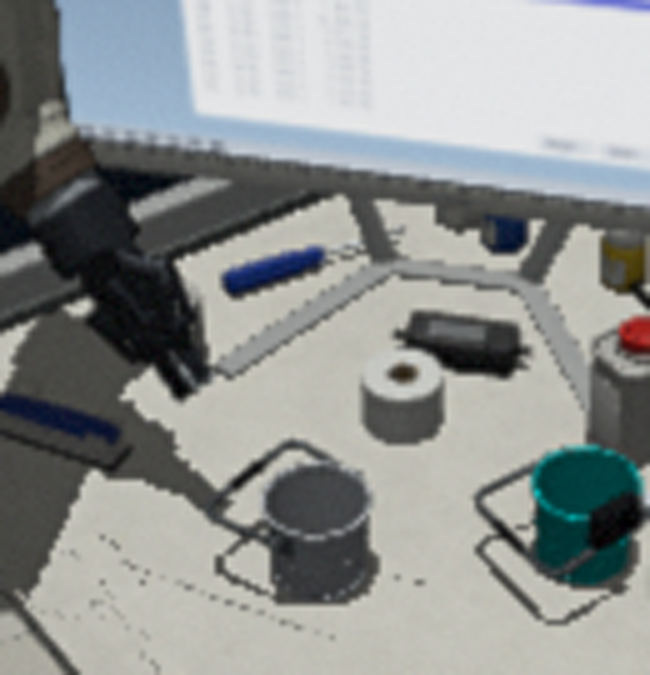

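```bash
python3 - <<'E'
from h import *
import pickle
f,g=pickle.load(open("F2.pkl","rb"));t=pickle.load(open("F0.pkl","rb"))["top"]
s=lambda u,v:(170+u/5-.4,100+v/5-.4)
c=lambda u,v:(190+u/10-.45,170+v/10-.45)
W=(f,(408/1.5-.3,308/1.5-.3));S=(g,s(244,470));T=(t,c(233,352))
print(tri([W,S,T]),tri([W,S]),tri([W,T]),tri([S,T]))
a=np.linspace(0,2*np.pi,72)
for cc in[C,(.498,.0465),(.502,.0465)]:
    P=np.c_[cc[0]+.042*np.cos(a),cc[1]+.042*np.sin(a),0*a+.075];q=proj(f,P)*1.5;print(q.min(0),q.max(0))
st()
P,R=swing(0,45);print(P,swing(0,45,0)[0])
plan(P,R,8,-.44)
E
```

```text
[0.4801049  0.11855724 0.06368111] [0.47761937 0.12219121 0.06533949] [0.48285932 0.1147486  0.05505535] [0.47970064 0.11500893 0.07137305]
[245.35797304 210.21837904] [335.90566788 364.42057984]
[245.40739364 206.50937367] [336.3013776  361.40647675]
[245.30877638 213.90172369] [335.5128254 367.4151503]
t 4.95 p [0.4667 0.1625 0.1243] q [ 0.719  0.26  -0.035  1.724 -0.706  0.678] F [-0.64 -1.06  1.24] w 0.0238
[[-0.975 -0.129  0.179]
 [-0.219  0.674 -0.705]
 [-0.029 -0.727 -0.686]]
[0.48264612 0.11126557 0.05905025] [0.48136503 0.11604666 0.064     ]
[[-0.03,-0.01,-0.04,-0.01,0.05,0.42,-0.44],[-0.03,-0.01,-0.04,-0.01,0.05,0.42,-0.44],[-0.03,-0.01,-0.05,-0.01,0.05,0.42,-0.44],[-0.02,-0.01,-0.04,-0.01,0.05,0.42,-0.44],[-0.03,-0.01,-0.05,-0.01,0.05,0.42,-0.44],[-0.02,-0.0,-0.04,-0.01,0.05,0.42,-0.44],[-0.03,-0.01,-0.05,-0.01,0.04,0.42,-0.44],[-0.02,-0.0,-0.04,-0.02,0.05,0.41,-0.44]]
pred [0.4826 0.1114 0.059 ]
```

>>> {"name": "servo_tool", "arguments": {"motion": [[[-0.03, -0.01, -0.04, -0.01, 0.05, 0.42, -0.44], [-0.03, -0.01, -0.04, -0.01, 0.05, 0.42, -0.44], [-0.03, -0.01, -0.05, -0.01, 0.05, 0.42, -0.44], [-0.02, -0.01, -0.04, -0.01, 0.05, 0.42, -0.44], [-0.03, -0.01, -0.05, -0.01, 0.05, 0.42, -0.44], [0, 0, 0, 0, 0, 0, -0.44]]]}}

```text
time_s: 5.55
position: [0.4789, 0.125, 0.0848]
ee_rot: [[-0.97, -0.157, 0.185], [-0.242, 0.688, -0.684], [-0.02, -0.708, -0.706]]
force: [0.7, -0.1, 1.2]
width: 0.0237
```

```bash
python3 - <<'E'
from h import *
o=st()
f=grab("wrist");save(f,"w3",s=1.5)
print(proj(f,[o["position"],swing(0,45,0)[0]])*1.5)
g=grab("scene");save(g,"s3",(180,150,280,230),7)
import pickle;pickle.dump((f,g),open("F3.pkl","wb"))
E
```

```text
t 5.55 p [0.4789 0.125  0.0848] q [ 0.644  0.204 -0.158  1.565 -0.718  0.543] F [ 0.68 -0.11  1.19] w 0.0237
[[-0.97  -0.157  0.185]
 [-0.242  0.688 -0.684]
 [-0.02  -0.708 -0.706]]
[[372.80943847 388.24637475]
 [396.88325362 358.39812564]]
```

View pics/w3.png

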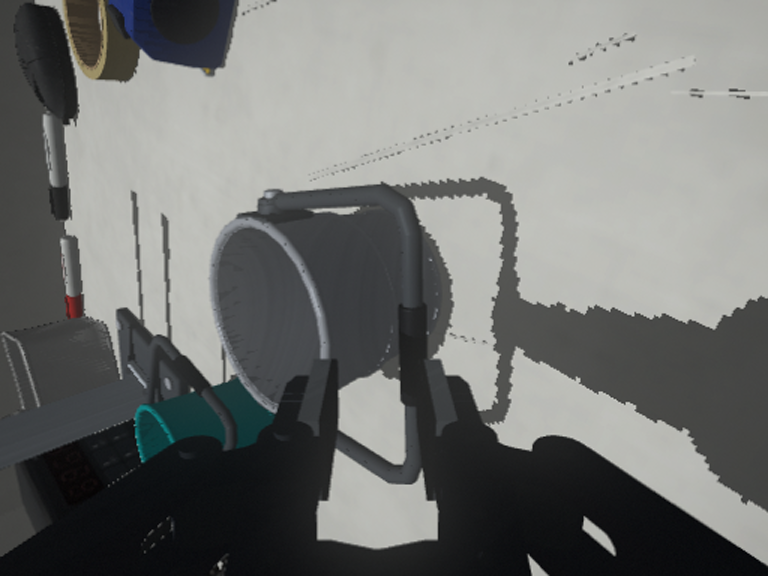

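View pics/s3.png

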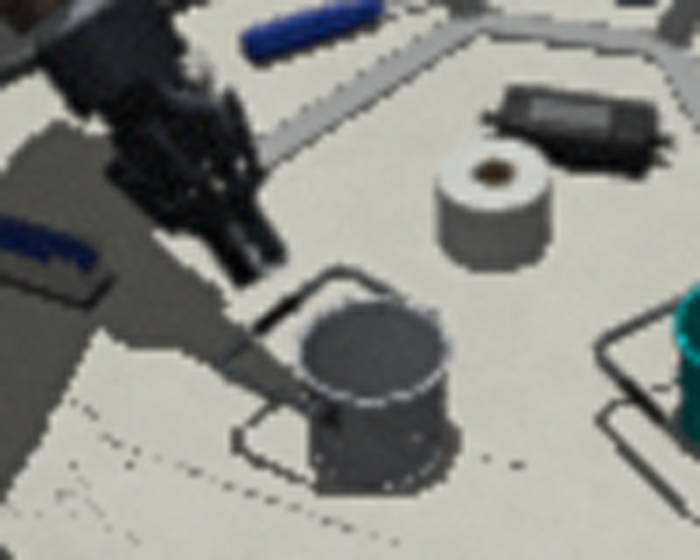

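```bash
python3 - <<'E'
from h import *
P,R=swing(0,45,noff=-.004)
plan(P,R,4,-.44)
E
```

```text
[[-0.0,0.0,-0.05,0.01,0.12,0.3,-0.44],[-0.0,0.01,-0.05,0.01,0.12,0.29,-0.44],[-0.01,0.0,-0.05,0.0,0.12,0.3,-0.44],[-0.0,0.01,-0.05,0.0,0.13,0.29,-0.44]]
pred [0.482  0.1141 0.0562]
```

>>> {"name": "servo_tool", "arguments": {"motion": [[[0, 0, -0.05, 0, 0.24, 0.05, -0.44], [0, 0, -0.05, 0, 0.22, 0.3, -0.44], [0, 0, -0.05, 0, 0.05, 0.3, -0.44], [0, 0, -0.05, 0, 0, 0.3, -0.44], [0, 0, 0, 0, 0, 0.2, -0.44], [0, 0, 0, 0, 0, 0, -0.44]]]}}

```text
time_s: 6.25
position: [0.4828, 0.1149, 0.0541]
ee_rot: [[-0.965, -0.186, 0.187], [-0.264, 0.681, -0.683], [-0.0, -0.708, -0.706]]
force: [0.4, -1.0, -0.9]
width: 0.0242
```

```bash
python3 - <<'E'
from h import *
o=st()
print(swing(0,45,noff=-.004)[0])
f=grab("wrist");save(f,"w4",s=1.5)
g=grab("scene");save(g,"s4",(180,150,280,230),7)
E
```

```text
t 6.25 p [0.4828 0.1149 0.0541] q [ 0.624  0.213 -0.207  1.487 -0.725  0.487] F [ 0.45 -0.96 -0.91] w 0.0242
[[-0.965 -0.186  0.187]
 [-0.264  0.681 -0.683]
 [-0.    -0.708 -0.706]]
[0.48191407 0.11399762 0.05622183]
```

View pics/w4.png

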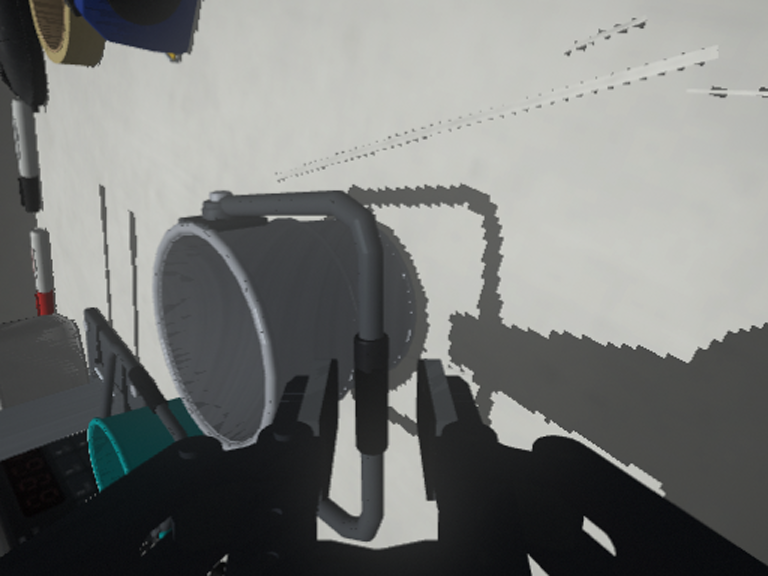

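View pics/s4.png

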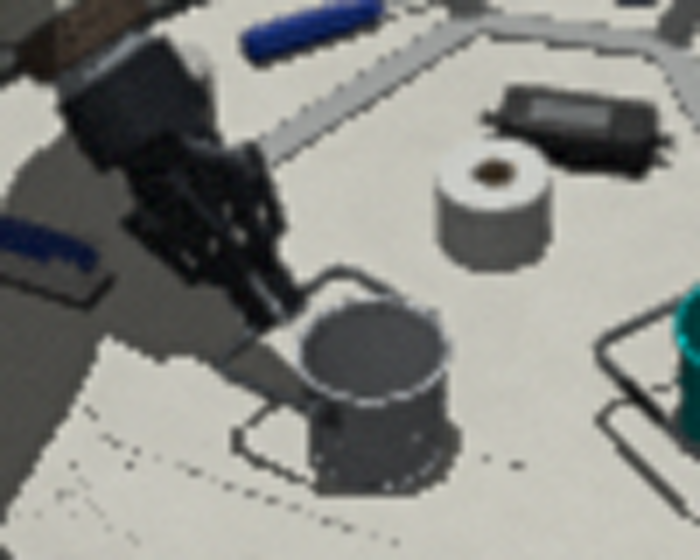

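```bash
python3 - <<'E'
from h import *
from scipy.optimize import least_squares
o=r.get_obs();f=grab("wrist");R=np.array(o["ee_rot"]);p=np.array(o["position"])
obs=np.array([[371.5,335],[372,453]])/1.5-.3
def fun(x):
    c=x[:3];return (proj(f,[c-u*.018,c+u*.018])-obs).ravel()
def fun2(x):
    a=fun(x); return a
# near end of sleeve (low x) is up in image
s=least_squares(fun,[.4814,.116,.064]);c=s.x
print("resid",s.fun,"bar",c,"tool",R.T@(c-p))
# pad tips: corners of inner pad edge
print(proj(f,[p+R@np.array(v) for v in ([0,.012,0],[0,-.012,0],[.011,.012,0],[-.011,.012,0],[.011,.012,-.007],[-.011,.012,-.007])])*1.5)
E
```

```text
resid [ 1.59725131e-01 -5.85826820e-06 -1.72241714e-01 -3.21770528e-07] bar [0.47395673 0.12456624 0.06636547] tool [ 0.0063031  -0.00025199 -0.01619495]
[[411.85782806 388.13733148]
 [333.51735732 388.13304065]
 [412.59362631 355.17617572]
 [411.15336568 419.79677524]
 [414.21587628 365.35639085]
 [412.64786664 432.35290232]]
```

```bash
cat > sw.py <<'E'
from h import *
import sys
a,b,n=map(float,sys.argv[1:4]);n=int(n)
o=st();p=np.array(o["position"]);Rc=np.array(o["ee_rot"])
for i in range(1,n+1):
    ph=a+(b-a)*i/n
    P,R=swing(ph,45*(1-max(ph,0)/90),depth=.010,noff=.006);P=P-u*.004
    p,Rc=plan(P,R,1,-.44,p,Rc)
E
python3 sw.py 0 35 8 | grep -v pred
```

```text
t 6.4 p [0.4831 0.1156 0.055 ] q [ 0.625  0.213 -0.206  1.488 -0.725  0.488] F [ 0.26  0.32 -0.07] w 0.0237
[[-0.965 -0.185  0.188]
 [-0.264  0.682 -0.683]
 [-0.002 -0.708 -0.706]]
[[-0.28,0.03,0.02,0.22,-0.62,-0.02,-0.44]]
[[-0.27,0.0,-0.0,0.0,-0.15,-0.14,-0.44]]
[[-0.28,0.0,0.0,0.0,-0.15,-0.12,-0.44]]
[[-0.27,0.0,0.0,0.0,-0.17,-0.13,-0.44]]
[[-0.28,0.0,0.0,0.0,-0.16,-0.11,-0.44]]
[[-0.27,0.0,0.0,0.0,-0.17,-0.11,-0.44]]
[[-0.27,0.0,0.0,0.0,-0.18,-0.1,-0.44]]
[[-0.28,0.0,0.0,0.0,-0.18,-0.09,-0.44]]
```

>>> {"name": "servo_tool", "arguments": {"motion": [[[0, 0, 0, 0.1, -0.15, -0.05, -0.44], [-0.1, 0, 0, 0.1, -0.18, -0.05, -0.44], [-0.2, 0, 0, 0, -0.18, -0.05, -0.44], [-0.27, 0, 0, 0, -0.18, -0.12, -0.44], [-0.28, 0, 0, 0, -0.18, -0.12, -0.44], [-0.27, 0, 0, 0, -0.17, -0.12, -0.44], [-0.28, 0, 0, 0, -0.16, -0.11, -0.44], [-0.27, 0, 0, 0, -0.17, -0.11, -0.44]]]}}

```text
time_s: 7.2
position: [0.4822, 0.101, 0.0959]
ee_rot: [[-0.963, -0.228, 0.141], [-0.268, 0.83, -0.489], [-0.006, -0.509, -0.861]]
force: [-0.7, 0.6, -0.1]
width: 0.0238
```

```bash
python3 sw.py 26 66 8 | grep -v pred; python3 - <<'E'
from h import *
f=grab("wrist");save(f,"w5",s=1.5)
g=grab("scene");save(g,"s5",(180,150,280,230),7)
E
```

```text
t 7.2 p [0.4822 0.101  0.0959] q [ 0.498  0.024 -0.23   1.443 -0.521  0.262] F [-0.74  0.59 -0.14] w 0.0238
[[-0.963 -0.228  0.141]
 [-0.268  0.83  -0.489]
 [-0.006 -0.509 -0.861]]
[[-0.14,0.07,0.04,0.04,-0.18,0.13,-0.44]]
[[-0.31,-0.0,-0.0,-0.0,-0.21,-0.1,-0.44]]
[[-0.31,-0.0,-0.0,-0.0,-0.21,-0.09,-0.44]]
[[-0.32,-0.0,-0.0,-0.0,-0.21,-0.09,-0.44]]
[[-0.31,-0.0,-0.0,-0.0,-0.22,-0.07,-0.44]]
[[-0.31,-0.0,-0.0,-0.0,-0.23,-0.07,-0.44]]
[[-0.31,-0.0,-0.0,-0.0,-0.22,-0.05,-0.44]]
[[-0.32,-0.0,-0.0,-0.0,-0.23,-0.04,-0.44]]
```

View pics/w5.png

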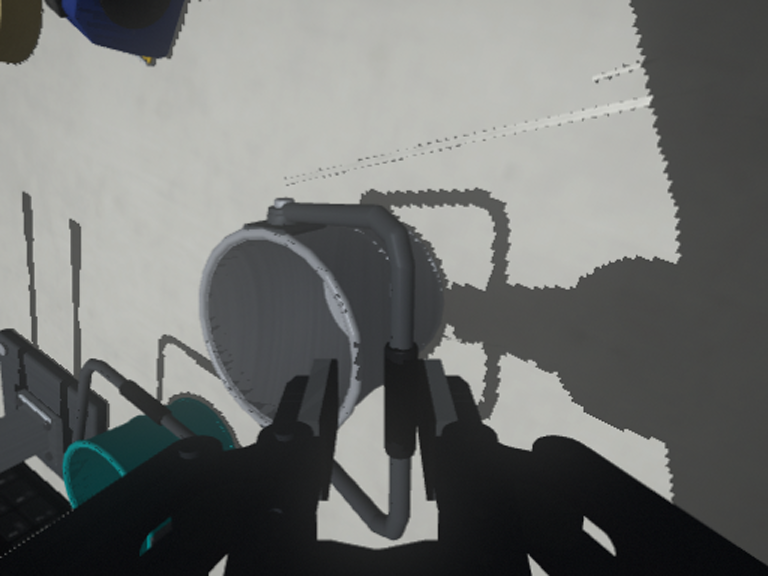

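View pics/s5.png

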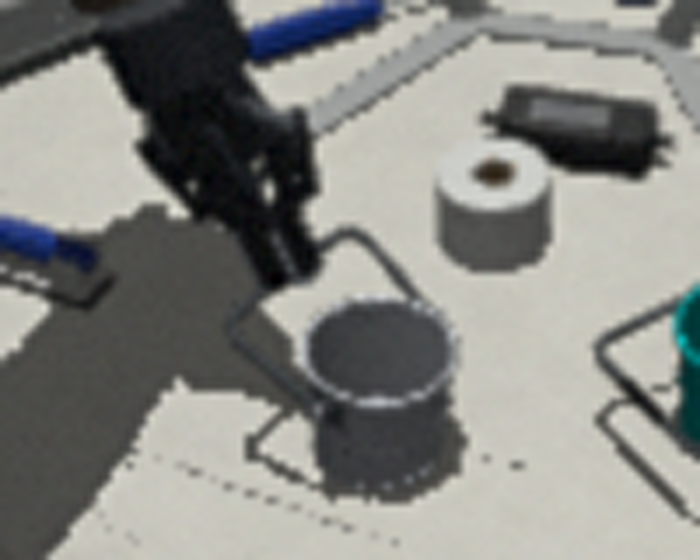

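>>> {"name": "servo_tool", "arguments": {"motion": [[[-0.3, 0, 0, 0, -0.22, -0.05, -0.44], [-0.31, 0, 0, 0, -0.21, -0.05, -0.44], [-0.31, 0, 0, 0, -0.21, -0.05, -0.44], [-0.32, 0, 0, 0, -0.21, -0.07, -0.44], [-0.31, 0, 0, 0, -0.22, -0.07, -0.44], [-0.31, 0, 0, 0, -0.23, -0.06, -0.44], [-0.31, 0, 0, 0, -0.22, -0.05, -0.44], [-0.32, 0, 0, 0, -0.23, -0.04, -0.44]]]}}

```text
time_s: 8.1
position: [0.4915, 0.0659, 0.1243]
ee_rot: [[-0.963, -0.265, 0.057], [-0.271, 0.948, -0.167], [-0.01, -0.176, -0.984]]
force: [-0.6, 1.0, -0.5]
width: 0.0241
```

```bash
sed -i 's/C=np.array(\[.5,.0465\])/C=np.array([.5,.0435])/' h.py; python3 sw.py 60 90 6 | grep -v pred; python3 - <<'E'
from h import *
f=grab("wrist");save(f,"w6",s=1.5)
g=grab("scene");save(g,"s6",(180,150,280,230),7)
E
```

```text
t 8.1 p [0.4915 0.0659 0.1243] q [ 0.234 -0.079 -0.206  1.427 -0.176 -0.041] F [-0.58  0.99 -0.52] w 0.0241
[[-0.963 -0.265  0.057]
 [-0.271  0.948 -0.167]
 [-0.01  -0.176 -0.984]]
[[0.3,0.09,0.07,0.07,-0.03,0.15,-0.44]]
[[-0.32,0.0,0.0,-0.0,-0.23,-0.04,-0.44]]
[[-0.31,0.0,0.0,-0.0,-0.23,-0.02,-0.44]]
[[-0.31,0.0,0.0,-0.0,-0.24,-0.01,-0.44]]
[[-0.31,0.0,0.0,-0.0,-0.23,-0.0,-0.44]]
[[-0.32,-0.0,0.0,-0.0,-0.23,0.01,-0.44]]
```

View pics/w6.png

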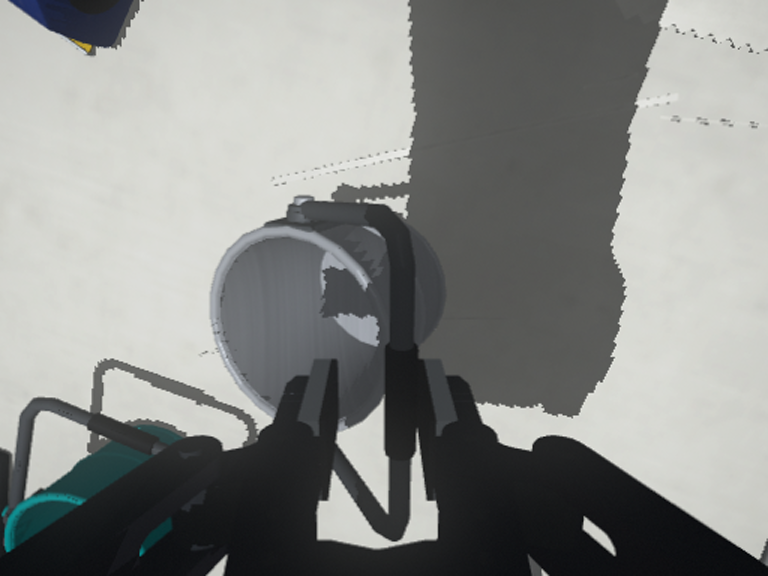

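View pics/s6.png

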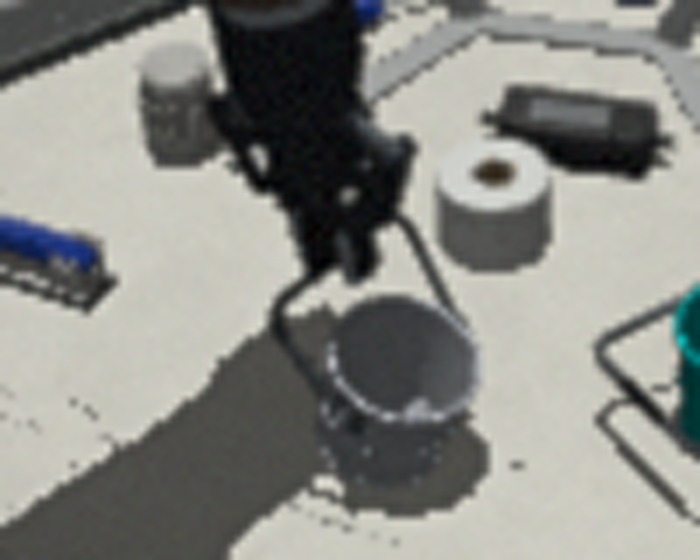

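>>> {"name": "servo_tool", "arguments": {"motion": [[[0, 0, 0, 0, 0.1, 0, -0.44], [0, 0, 0, 0, 0.1, 0, -0.44], [0, 0, 0, 0, 0.1, 0, -0.44], [0, 0, 0, 0, 0, 0, -0.44]]]}}

```text
time_s: 8.6
position: [0.489, 0.0737, 0.1222]
ee_rot: [[-0.963, -0.263, 0.058], [-0.27, 0.948, -0.171], [-0.01, -0.18, -0.984]]
force: [-0.9, 1.1, 0.3]
width: 0.024
```

```bash
python3 - <<'E'
from h import *
st()
f=grab("wrist");save(f,"w7",s=1.5)
g=grab("scene");save(g,"s7",(180,150,280,230),7)
E
```

```text
t 8.6 p [0.489  0.0737 0.1222] q [ 0.254 -0.078 -0.209  1.427 -0.181 -0.02 ] F [-0.88  1.14  0.33] w 0.024
[[-0.963 -0.263  0.058]
 [-0.27   0.948 -0.171]
 [-0.01  -0.18  -0.984]]
```

View pics/w7.png

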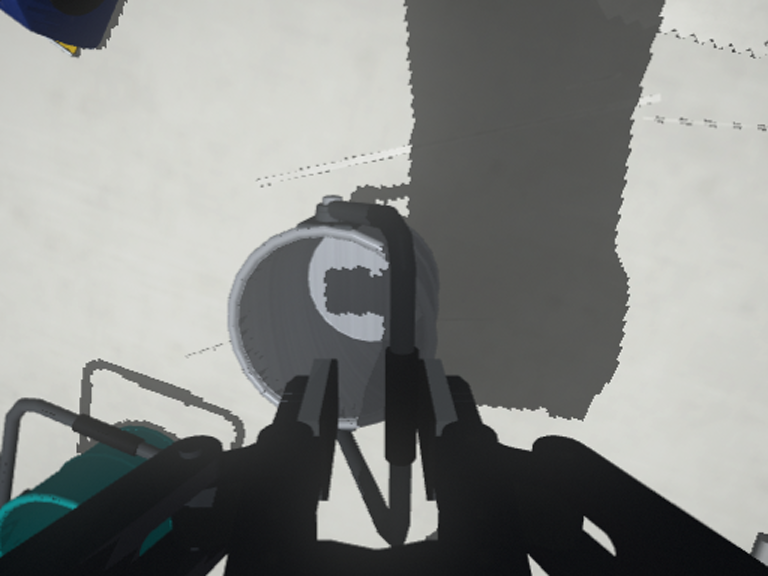

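View pics/s7.png

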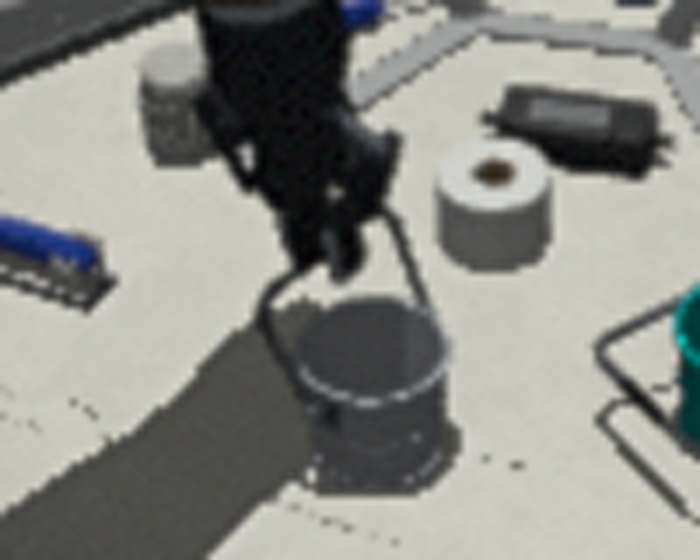

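>>> {"name": "servo_tool", "arguments": {"motion": [[[0, 0, 0, 0, -0.07, -0.02, -0.44], [0, 0, 0, 0, -0.07, -0.02, -0.44], [0, 0, 0, 0, -0.07, -0.02, -0.44], [0, 0, 0, 0, -0.07, -0.02, -0.44], [0, 0, 0, 0, -0.07, -0.02, -0.44], [0, 0, 0, 0, -0.07, -0.02, -0.44]]]}}

```text
time_s: 9.3
position: [0.4919, 0.0631, 0.1274]
ee_rot: [[-0.963, -0.263, 0.058], [-0.27, 0.948, -0.172], [-0.009, -0.181, -0.983]]
force: [0.5, 0.8, -0.0]
width: 0.024
```

```bash
python3 - <<'E'
from h import *
st()
f=grab("wrist");save(f,"w8",s=1.5)
g=grab("scene");save(g,"s8",(180,150,280,230),7)
E
```

```text
t 9.3 p [0.4919 0.0631 0.1274] q [ 0.232 -0.079 -0.2    1.433 -0.182 -0.042] F [ 0.51  0.79 -0.04] w 0.024
[[-0.963 -0.263  0.058]
 [-0.27   0.948 -0.172]
 [-0.009 -0.181 -0.983]]
```

View pics/w8.png

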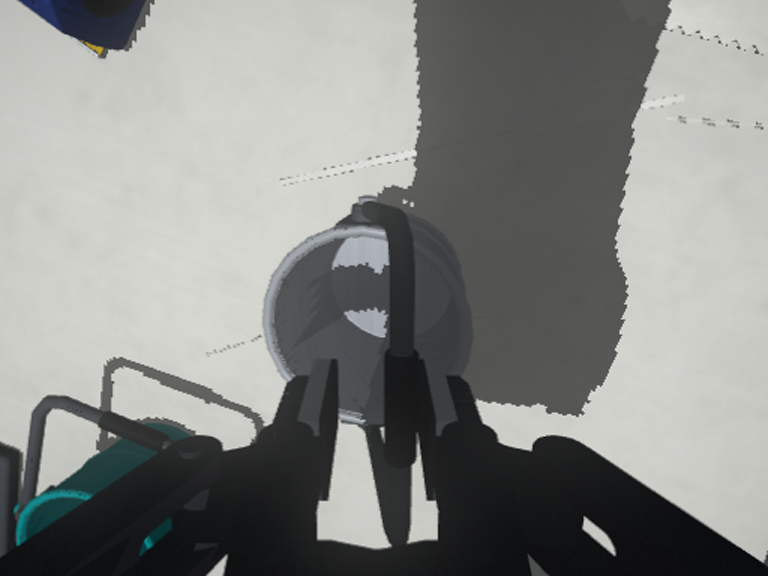

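View pics/s8.png

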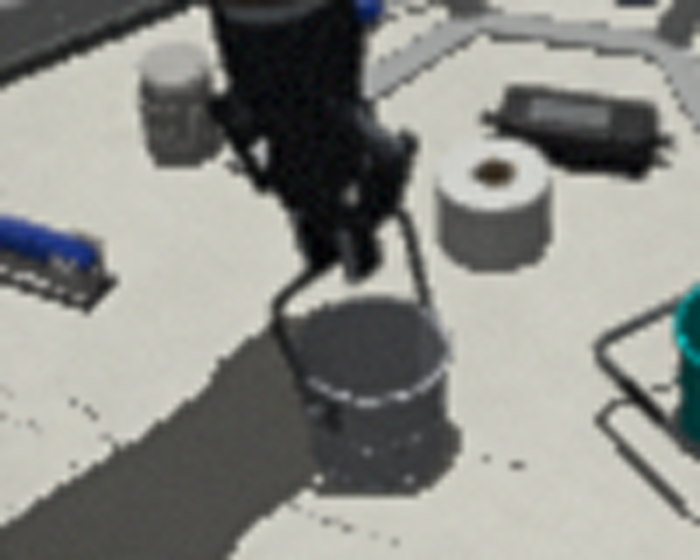

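>>> {"name": "servo_tool", "arguments": {"motion": [[[-0.1, 0, 0, 0, -0.07, 0, -0.44], [-0.1, 0, 0, 0, -0.07, 0, -0.44], [-0.1, 0, 0, 0, -0.07, 0, -0.44], [-0.1, 0, 0, 0, -0.07, 0, -0.44], [-0.1, 0, 0, 0, -0.07, 0, -0.44], [-0.1, 0, 0, 0, -0.07, 0, -0.44], [-0.1, 0, 0, 0, -0.07, 0, -0.44], [-0.1, 0, 0, 0, -0.07, 0, -0.44]]]}}

```text
time_s: 10.2
position: [0.496, 0.0486, 0.1295]
ee_rot: [[-0.963, -0.268, 0.026], [-0.269, 0.961, -0.056], [-0.01, -0.061, -0.998]]
force: [0.2, 0.5, -1.5]
width: 0.024
```

```bash
python3 - <<'E'
from h import *
st()
f=grab("wrist");save(f,"w9",s=1.5)
g=grab("scene");save(g,"s9",(180,150,280,230),7)
E
```

```text
t 10.2 p [0.496  0.0486 0.1295] q [ 0.131 -0.07  -0.18   1.443 -0.059 -0.142] F [ 0.21  0.5  -1.5 ] w 0.024
[[-0.963 -0.268  0.026]
 [-0.269  0.961 -0.056]
 [-0.01  -0.061 -0.998]]
```

View pics/w9.png

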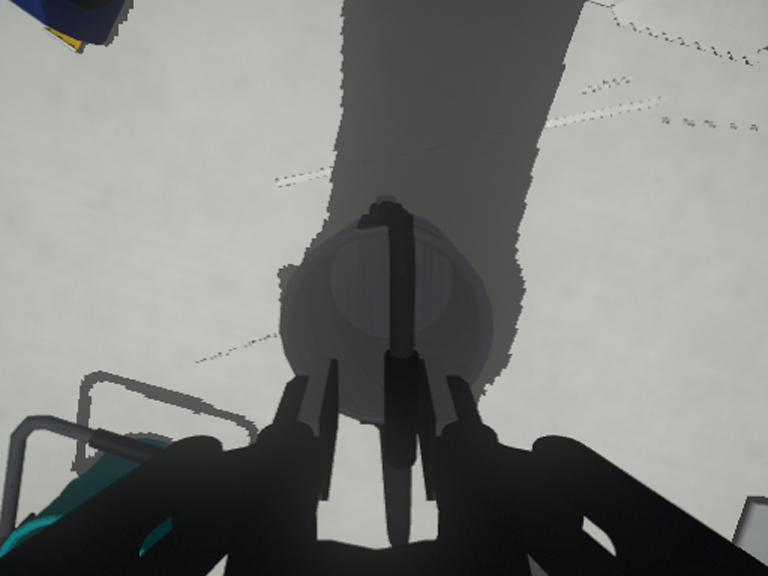

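View pics/s9.png

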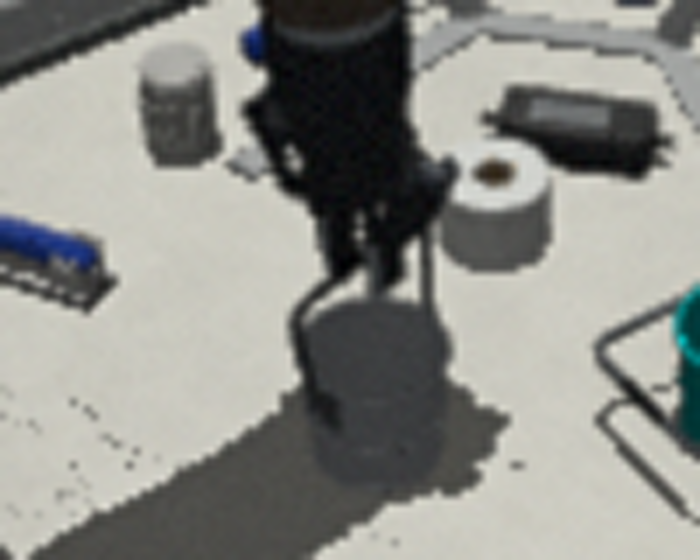

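>>> {"name": "servo_tool", "arguments": {"motion": [[[-0.1, 0, 0, 0, -0.07, 0.02, -0.44], [-0.1, 0, 0, 0, -0.07, 0.02, -0.44], [-0.1, 0, 0, 0, -0.07, 0.02, -0.44], [-0.1, 0, 0, 0, -0.07, 0.02, -0.44], [0, 0, 0, 0, 0, 0, -0.44]]]}}

```text
time_s: 10.8
position: [0.498, 0.041, 0.1275]
ee_rot: [[-0.963, -0.269, 0.009], [-0.269, 0.963, 0.002], [-0.009, -0.001, -1.0]]
force: [0.4, 0.7, 0.1]
width: 0.0244
```

```bash
python3 - <<'E'
from h import *
from scipy.optimize import least_squares
o=st()
f=grab("wrist");save(f,"w10",s=1.5);save(f,"w10c",(210,120,310,340),2.7)
g=grab("scene");save(g,"s10",(180,150,280,230),7)
import pickle;pickle.dump((f,g,o),open("F10.pkl","wb"))
E
```

```text
t 10.8 p [0.498  0.041  0.1275] q [ 8.200e-02 -5.700e-02 -1.700e-01  1.448e+00  1.000e-03 -1.910e-01] F [0.42 0.74 0.13] w 0.0244
[[-0.963 -0.269  0.009]
 [-0.269  0.963  0.002]
 [-0.009 -0.001 -1.   ]]
```

View pics/w10.png

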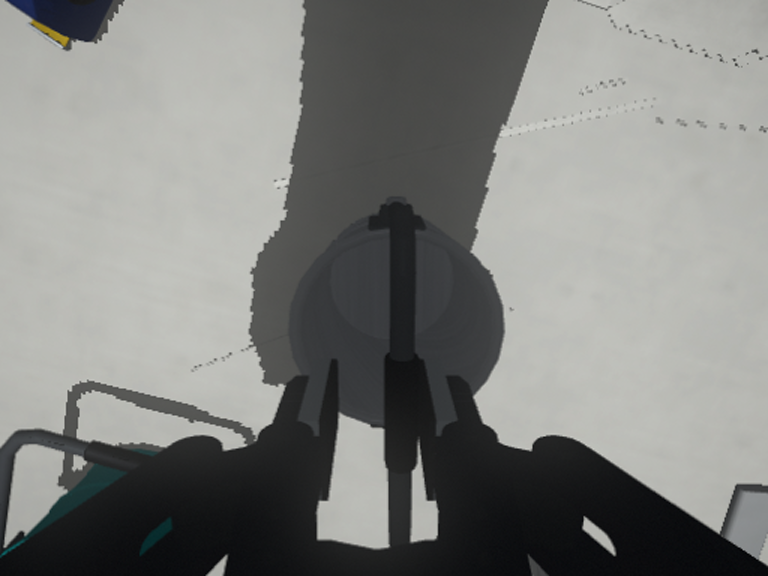

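View pics/s10.png

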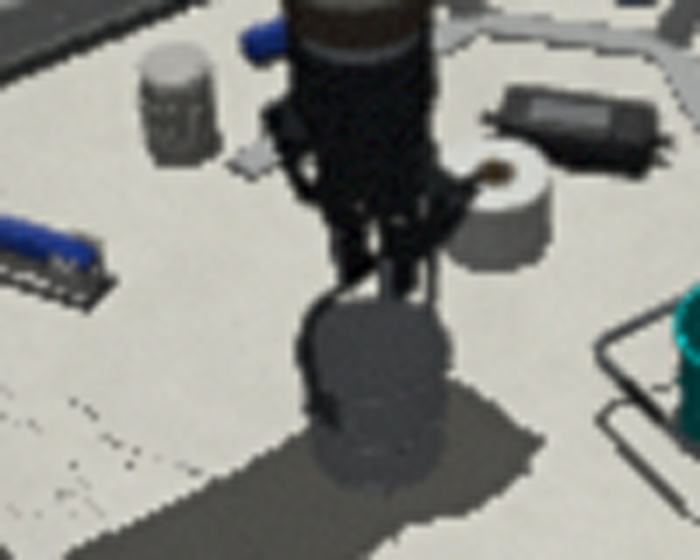

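```bash
python3 - <<'E'
from h import *
import pickle
f,g,o=pickle.load(open("F10.pkl","rb"));p=np.array(o["position"]);R=np.array(o["ee_rot"])
for v in(354,412,470):
    c=atz(f,(402/1.5-.3,v/1.5-.3),.136);print(v,c,"tool",R.T@(c-p))
print("rim",[R.T@(atz(f,(x/1.5-.3,322/1.5-.3),.075)-p) for x in(289,504)])
print(proj(f,[p])*1.5)
E
```

```text
354 [0.48058329 0.04427569 0.136     ] tool [ 0.01585961  0.00780274 -0.00866267]
412 [0.49824596 0.04949908 0.136     ] tool [-0.00255632  0.00807942 -0.00848807]
470 [0.51730016 0.05513241 0.136     ] tool [-0.02242271  0.00837639 -0.00829972]
rim [array([ 0.00221865, -0.03443975,  0.05249655]), array([0.00228733, 0.05165199, 0.05244086])]
[[373.88514781 389.57714051]]
```

>>> {"name": "servo_tool", "arguments": {"motion": [[[0, 0, 0, -0.03, 0.06, 0.1, -0.44], [0, 0, 0, -0.03, 0.07, 0.1, -0.44], [0, 0, 0, -0.03, 0.07, 0.1, -0.44], [0, 0, 0, -0.03, 0.06, 0.1, -0.44], [0, 0, 0, 0, 0, 0, -0.44]]]}}

```text
time_s: 11.4
position: [0.4991, 0.0494, 0.1164]
ee_rot: [[-0.963, -0.27, 0.009], [-0.27, 0.963, 0.001], [-0.009, -0.002, -1.0]]
force: [0.2, 0.6, 0.1]
width: 0.0236
```

```bash
python3 - <<'E'
from h import *
st()
f=grab("wrist");save(f,"w11",s=1.5)
E
```

```text
t 11.4 p [0.4991 0.0494 0.1164] q [ 0.099 -0.051 -0.186  1.427 -0.    -0.175] F [0.2  0.63 0.1 ] w 0.0236
[[-0.963 -0.27   0.009]
 [-0.27   0.963  0.001]
 [-0.009 -0.002 -1.   ]]
```

View pics/w11.png

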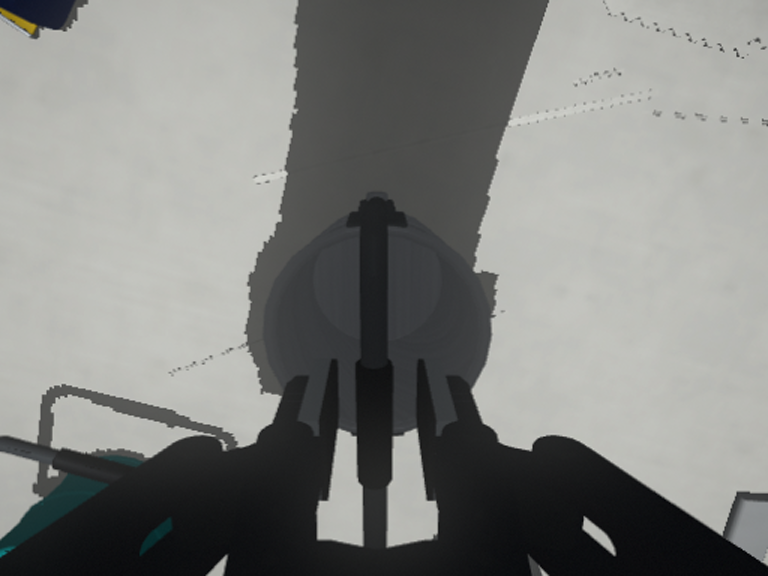

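>>> {"name": "servo_tool", "arguments": {"motion": [[[0, 0, 0, 0, 0, 0, -0.6], [0, 0, 0, 0, 0, 0, -0.7], [0, 0, 0, 0, 0, 0, -0.8], [0, 0, 0, 0, 0, 0, -1], [0, 0, 0, 0, 0, 0, -1], [0, 0, 0, 0, 0, 0, -1]]], "grip_force": 40}}

```text
time_s: 12.05
position: [0.4992, 0.0494, 0.1168]
ee_rot: [[-0.963, -0.27, 0.01], [-0.27, 0.963, 0.001], [-0.01, -0.002, -1.0]]
force: [0.3, -0.5, -0.8]
width: 0.0089
```

```bash
python3 - <<'E'
from h import *
st()
f=grab("wrist");save(f,"w12",s=1.5)
g=grab("scene");save(g,"s12",(180,150,280,230),7)
E
```

```text
t 12.05 p [0.4992 0.0494 0.1168] q [ 0.099 -0.051 -0.185  1.427 -0.    -0.175] F [ 0.27 -0.52 -0.84] w 0.0089
[[-0.963 -0.27   0.01 ]
 [-0.27   0.963  0.001]
 [-0.01  -0.002 -1.   ]]
```

View pics/w12.png

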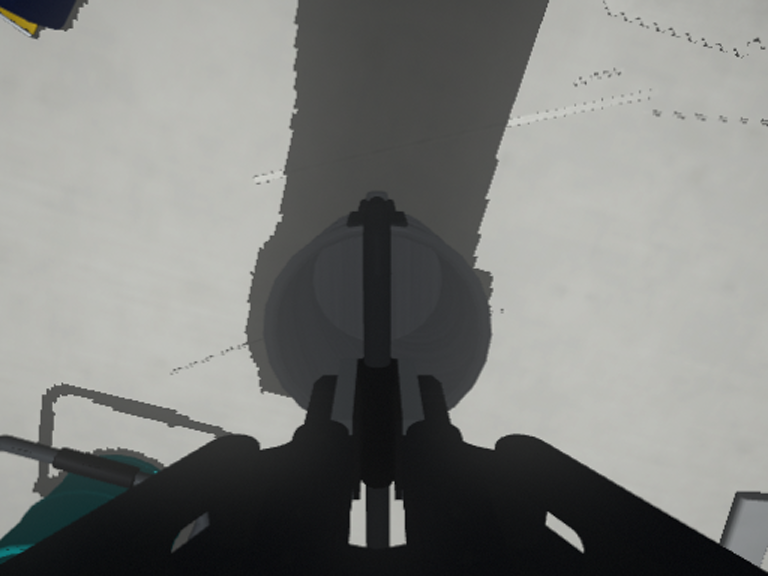

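>>> {"name": "servo_tool", "arguments": {"motion": [[[0, 0, 0, 0, 0, -0.1, -1], [0, 0, 0, 0, 0, -0.2, -1], [0, 0, 0, 0, 0, -0.4, -1], [0, 0, 0, 0, 0, -0.5, -1], [0, 0, 0, 0, 0, -0.5, -1], [0, 0, 0, 0, 0, -0.5, -1], [0, 0, 0, 0, 0, -0.5, -1], [0, 0, 0, 0, 0, -0.5, -1]]]}}

```text
time_s: 12.95
position: [0.4976, 0.0491, 0.2026]
ee_rot: [[-0.963, -0.27, 0.008], [-0.27, 0.963, 0.0], [-0.007, -0.002, -1.0]]
force: [0.5, 0.1, -3.0]
width: 0.0083
```

>>> {"name": "servo_tool", "arguments": {"motion": [[[0, 0, 0, 0, 0, -0.4, -1], [0, 0, 0, 0, 0, -0.3, -1], [0, 0, 0, 0, 0, -0.2, -1], [0, 0, 0, 0, 0, 0, -1]]]}}

```text
time_s: 13.35
position: [0.4982, 0.0492, 0.2295]
ee_rot: [[-0.963, -0.27, 0.011], [-0.27, 0.963, 0.001], [-0.011, -0.002, -1.0]]
force: [-0.2, -0.2, -3.3]
width: 0.0087
```

```bash
python3 - <<'E'
from h import *
st()
f=grab("wrist");save(f,"w13",s=1.5)
g=grab("scene");save(g,"s13",(170,100,300,235),4.4)
p,R=plan(np.array([.47,-.243,.226]),axes(180),20,-1)
E
```

```text
t 13.35 p [0.4982 0.0492 0.2295] q [ 0.099 -0.043  0.04   1.643 -0.    -0.175] F [-0.19 -0.25 -3.27] w 0.0087
[[-0.963 -0.27   0.011]
 [-0.27   0.963  0.001]
 [-0.011 -0.002 -1.   ]]
[[-0.0,0.0,-0.46,0.21,-0.55,0.0,-1],[-0.0,0.0,-0.46,0.25,-0.53,0.0,-1],[-0.0,0.0,-0.47,0.28,-0.52,0.0,-1],[-0.0,0.0,-0.46,0.31,-0.5,0.01,-1],[-0.0,0.0,-0.47,0.34,-0.47,0.0,-1],[-0.0,0.0,-0.46,0.38,-0.45,0.01,-1],[-0.0,0.0,-0.47,0.4,-0.43,0.0,-1],[-0.0,0.0,-0.46,0.43,-0.4,0.01,-1]]
[[-0.01,0.0,-0.47,0.46,-0.37,0.0,-1],[-0.01,0.0,-0.46,0.48,-0.34,0.0,-1],[-0.0,0.0,-0.47,0.5,-0.31,0.0,-1],[-0.01,0.0,-0.46,0.52,-0.27,0.01,-1],[-0.0,0.0,-0.47,0.53,-0.24,0.0,-1],[-0.01,0.0,-0.46,0.55,-0.21,0.0,-1],[-0.01,0.01,-0.47,0.56,-0.17,0.01,-1],[-0.0,0.0,-0.46,0.57,-0.13,0.01,-1]]
[[-0.01,0.01,-0.47,0.58,-0.1,0.0,-1],[-0.0,0.0,-0.46,0.58,-0.06,0.01,-1],[-0.01,0.01,-0.47,0.59,-0.02,0.0,-1],[-0.0,0.0,-0.46,0.59,0.02,0.01,-1]]
pred [ 0.47   -0.2431  0.226 ]
```

View pics/w13.png

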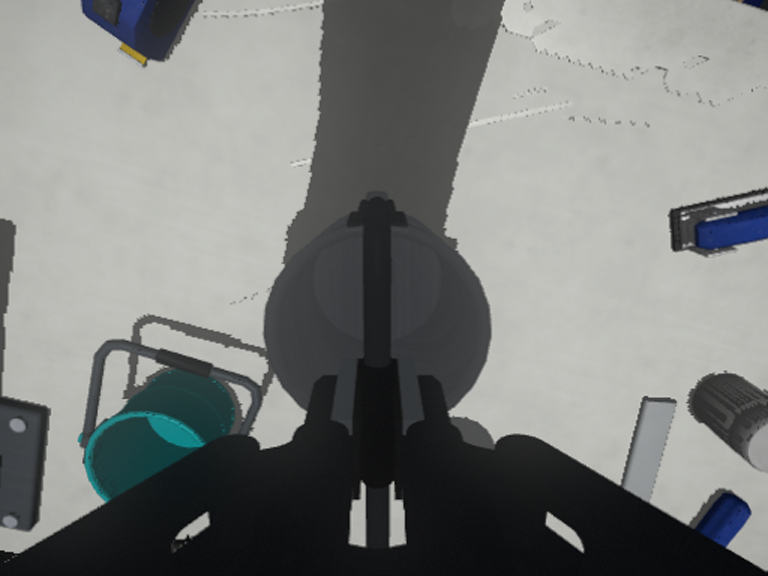

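View pics/s13.png

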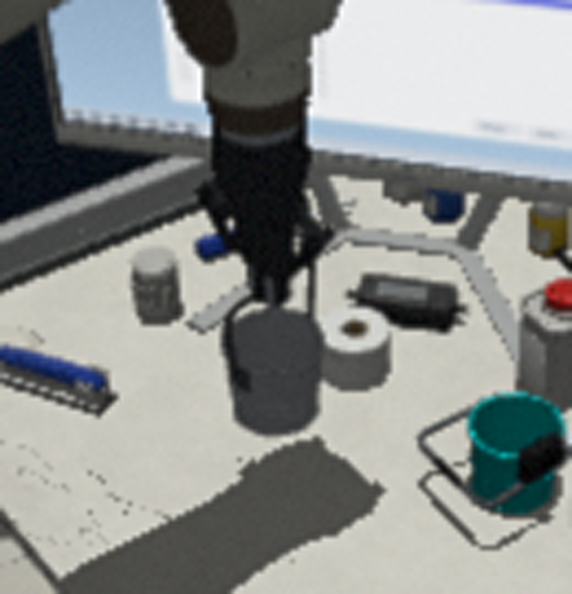

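The pail is lifted, level and upright, and weighs about 0.3 kg. Next I'll turn it and carry it to a point in front of the hanger.

>>> {"name": "servo_tool", "arguments": {"motion": [[[0, 0, -0.2, 0.08, -0.25, 0, -1], [0, 0, -0.46, 0.23, -0.5, 0, -1], [0, 0, -0.47, 0.28, -0.52, 0, -1], [0, 0, -0.46, 0.31, -0.5, 0.01, -1], [0, 0, -0.47, 0.34, -0.47, 0, -1], [0, 0, -0.46, 0.38, -0.45, 0.01, -1], [0, 0, -0.47, 0.4, -0.43, 0, -1], [0, 0, -0.46, 0.43, -0.4, 0.01, -1]]]}}

```text
time_s: 14.25
position: [0.483, -0.0607, 0.2216]
ee_rot: [[-0.713, -0.701, 0.0], [-0.701, 0.713, 0.001], [-0.001, 0.001, -1.0]]
force: [-0.1, 0.3, -3.9]
width: 0.0083
```

>>> {"name": "servo_tool", "arguments": {"motion": [[[0, 0, -0.47, 0.46, -0.37, 0, -1], [0, 0, -0.46, 0.48, -0.34, 0, -1], [0, 0, -0.47, 0.5, -0.31, 0, -1], [0, 0, -0.46, 0.52, -0.27, 0, -1], [0, 0, -0.47, 0.53, -0.24, 0, -1], [0, 0, -0.46, 0.55, -0.21, 0, -1], [0, 0, -0.47, 0.56, -0.17, 0, -1], [0, 0, -0.46, 0.57, -0.13, 0, -1]]]}}

```text
time_s: 15.05
position: [0.4679, -0.1818, 0.2152]
ee_rot: [[-0.25, -0.968, -0.009], [-0.968, 0.25, 0.004], [-0.001, 0.009, -1.0]]
force: [-0.2, 0.8, -3.5]
width: 0.0084
```

```bash
python3 - <<'E'
from h import *
st()
plan(np.array([.47,-.243,.226]),axes(180),7,-1)
E
```

```text
t 15.05 p [ 0.4679 -0.1818  0.2152] q [-0.371 -0.024  0.031  1.635  0.    -1.689] F [-0.16  0.84 -3.46] w 0.0084
[[-0.25  -0.968 -0.009]
 [-0.968  0.25   0.004]
 [-0.001  0.009 -1.   ]]
[[0.01,0.0,-0.26,0.34,-0.1,-0.06,-1],[0.01,0.0,-0.26,0.34,-0.09,-0.06,-1],[0.01,0.0,-0.26,0.34,-0.07,-0.06,-1],[0.01,0.0,-0.26,0.34,-0.06,-0.06,-1],[0.01,0.01,-0.26,0.35,-0.05,-0.07,-1],[0.01,0.0,-0.26,0.35,-0.04,-0.06,-1],[0.0,0.01,-0.25,0.34,-0.02,-0.07,-1]]
pred [ 0.47   -0.2429  0.2261]
```

>>> {"name": "servo_tool", "arguments": {"motion": [[[0, 0, -0.26, 0.34, -0.1, -0.06, -1], [0, 0, -0.26, 0.34, -0.09, -0.06, -1], [0, 0, -0.26, 0.34, -0.07, -0.06, -1], [0, 0, -0.26, 0.34, -0.06, -0.06, -1], [0, 0, -0.26, 0.35, -0.05, -0.07, -1], [0, 0, -0.26, 0.35, -0.04, -0.06, -1], [0, 0, -0.2, 0.2, 0, -0.05, -1], [0, 0, 0, 0, 0, 0, -1]]]}}

```text
time_s: 15.85
position: [0.4675, -0.2428, 0.2191]
ee_rot: [[0.003, -1.0, -0.018], [-1.0, -0.003, 0.008], [-0.008, 0.018, -1.0]]
force: [0.1, -0.5, -3.2]
width: 0.0081
```

```bash
python3 - <<'E'
from h import *
st()
F={n:grab(n) for n in("top","wrist","scene")}
save(F["top"],"t14",(260,90,370,230),4.2);save(F["wrist"],"w14",s=1.5);save(F["scene"],"s14",(240,130,380,270),4.2)
import pickle;pickle.dump(F,open("F14.pkl","wb"))
E
```

```text
t 15.85 p [ 0.4675 -0.2428  0.2191] q [-4.780e-01  4.700e-02  1.100e-01  1.653e+00 -1.000e-03 -2.052e+00] F [ 0.06 -0.45 -3.25] w 0.0081
[[ 0.003 -1.    -0.018]
 [-1.    -0.003  0.008]
 [-0.008  0.018 -1.   ]]
```

View pics/t14.png

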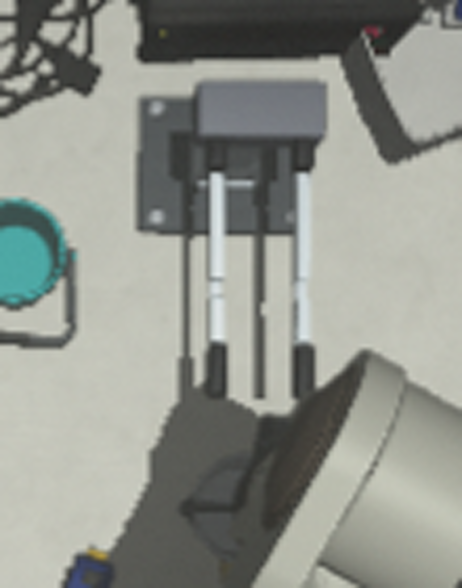

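View pics/w14.png

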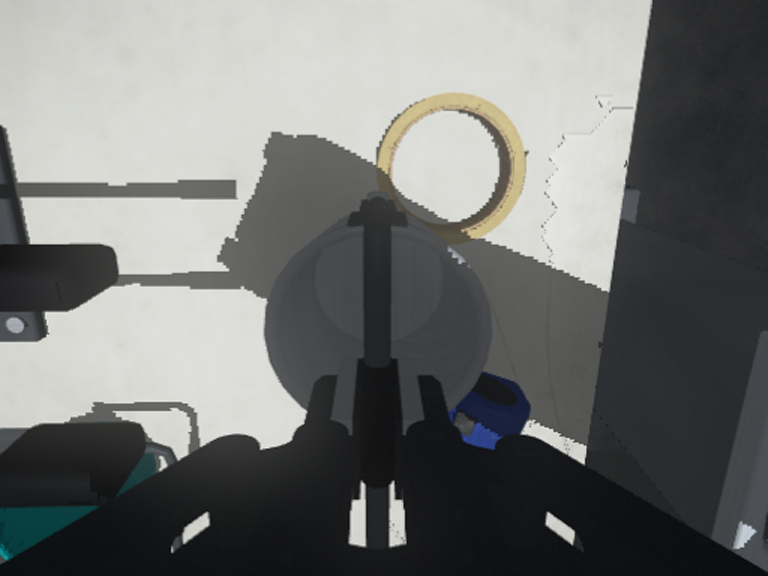

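View pics/s14.png

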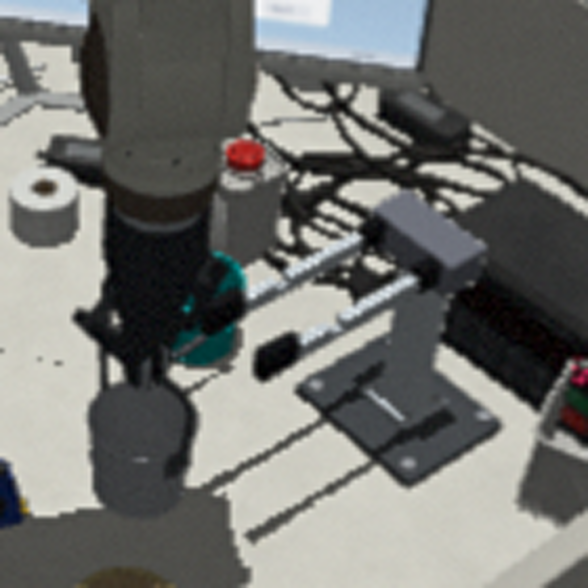

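```bash
python3 - <<'E'
from h import *
import pickle
F=pickle.load(open("F14.pkl","rb"))
save(F["scene"],"s14b",(280,170,350,225),11)
save(F["top"],"t14b",(300,125,345,192),8)
E
```

View pics/s14b.png

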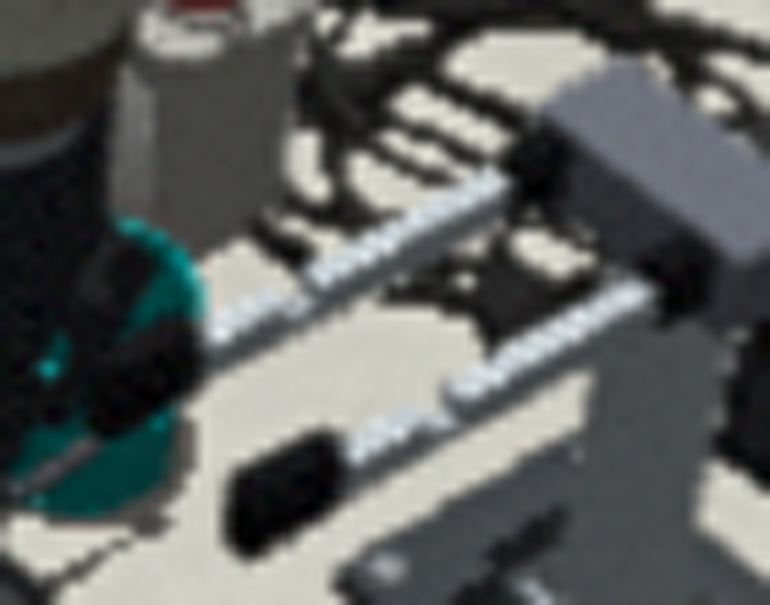

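View pics/t14b.png

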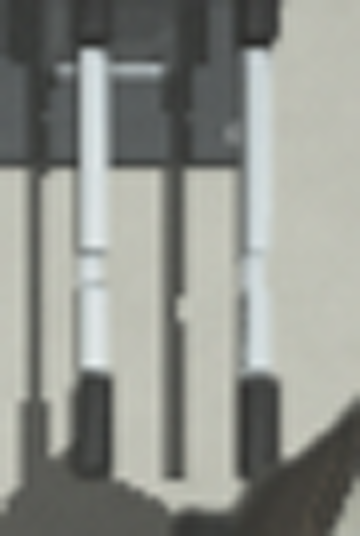

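```bash
python3 - <<'E'
from h import *
p,R=plan(np.array([.475,-.243,.225]),axes(180),3,-1)
p,R=plan(np.array([.608,-.243,.225]),axes(180),12,-1,p,R)
E
```

```text
[[0.04,0.02,0.01,0.01,-0.1,-0.08,-1],[0.04,0.02,0.0,0.01,-0.1,-0.08,-1],[0.05,0.02,0.01,0.01,-0.09,-0.07,-1]]
pred [ 0.4749 -0.243   0.2249]
[[-0.0,-0.0,-0.0,0.0,-0.44,-0.0,-1],[-0.0,-0.0,-0.0,0.0,-0.44,-0.0,-1],[-0.0,-0.0,-0.0,0.0,-0.44,-0.0,-1],[-0.0,-0.0,-0.0,0.0,-0.44,-0.0,-1],[-0.0,-0.0,-0.0,0.0,-0.45,-0.0,-1],[-0.0,-0.0,-0.0,0.0,-0.44,-0.0,-1],[-0.0,-0.0,-0.0,0.0,-0.45,-0.0,-1],[-0.0,-0.0,-0.0,0.0,-0.44,-0.0,-1]]
[[-0.0,-0.0,-0.0,0.0,-0.45,-0.0,-1],[-0.0,-0.0,-0.0,0.0,-0.44,-0.0,-1],[-0.0,-0.0,-0.0,0.0,-0.45,-0.0,-1],[-0.0,-0.0,-0.0,0.0,-0.44,-0.0,-1]]
pred [ 0.6079 -0.243   0.2249]
```

>>> {"name": "servo_tool", "arguments": {"motion": [[[0.04, 0.02, 0, 0, -0.1, -0.1, -1], [0.04, 0.02, 0, 0, -0.1, -0.1, -1], [0.05, 0.02, 0, 0, -0.2, -0.1, -1], [0, 0, 0, 0, -0.4, -0.05, -1], [0, 0, 0, 0, -0.4, -0.02, -1], [0, 0, 0, 0, -0.3, -0.02, -1], [0, 0, 0, 0, 0, 0, -1]]]}}

```text
time_s: 16.7
position: [0.5093, -0.2409, 0.2299]
ee_rot: [[0.003, -1.0, 0.003], [-1.0, -0.003, -0.001], [0.001, -0.003, -1.0]]
force: [-0.6, 0.5, -2.6]
width: 0.0086
```

```bash
python3 - <<'E'
from h import *
st()
F={n:grab(n) for n in("wrist","scene")}
save(F["wrist"],"w15",s=1.5);save(F["scene"],"s15",(240,140,360,250),6)
E
```

```text
t 16.7 p [ 0.5093 -0.2409  0.2299] q [-0.442  0.115  0.204  1.656  0.    -2.015] F [-0.62  0.48 -2.65] w 0.0086
[[ 0.003 -1.     0.003]
 [-1.    -0.003 -0.001]
 [ 0.001 -0.003 -1.   ]]
```

View pics/s15.png

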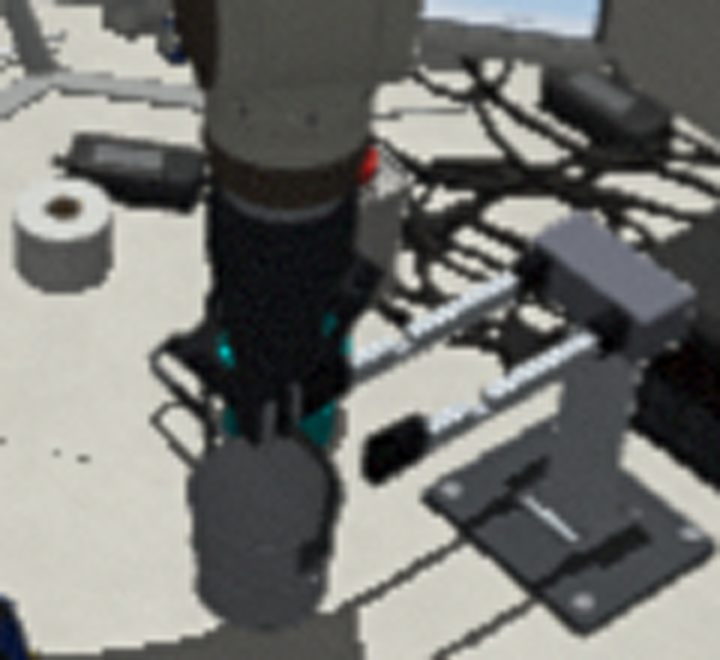

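View pics/w15.png

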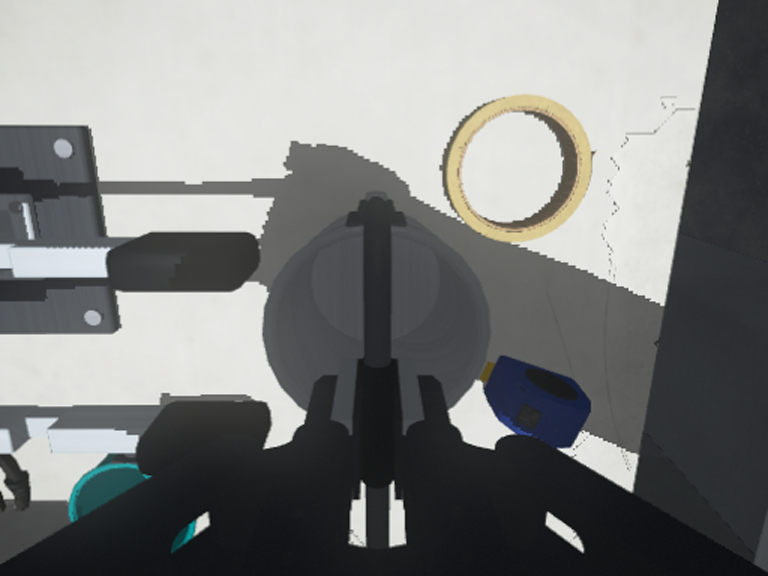

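```bash
python3 - <<'E'
from h import *
o=r.get_obs();f=grab("wrist")
for uv in[(185,234),(185,291),(205,402),(205,474),(262,262),(270,430)]:
    print(uv,atz(f,(uv[0]/1.5-.3,uv[1]/1.5-.3),.228))
E
```

```text
(185, 234) [ 0.56152252 -0.28715575  0.228     ]
(185, 291) [ 0.56330567 -0.27035303  0.228     ]
(205, 402) [ 0.56089401 -0.23417466  0.228     ]
(205, 474) [ 0.56334266 -0.20788171  0.228     ]
(262, 262) [ 0.54037156 -0.27912744  0.228     ]
(270, 430) [ 0.54123059 -0.22430248  0.228     ]
```

>>> {"name": "servo_tool", "arguments": {"motion": [[[0, 0, 0, 0.05, -0.1, 0.1, -1], [0, 0, 0, 0.04, -0.3, 0.08, -1], [0, 0, 0, 0, -0.4, 0, -1], [0, 0, 0, 0, -0.4, 0, -1], [0, 0, 0, 0, 0, 0, -1]]]}}

```text
time_s: 17.35
position: [0.5402, -0.2437, 0.2251]
ee_rot: [[0.001, -1.0, 0.003], [-1.0, -0.001, -0.001], [0.001, -0.003, -1.0]]
force: [0.1, 0.2, -3.2]
width: 0.0083
```

```bash
python3 - <<'E'
from h import *
st()
F={n:grab(n) for n in("wrist","scene")}
save(F["wrist"],"w16",s=1.5);save(F["scene"],"s16",(240,140,360,250),6)
E
```

```text
t 17.35 p [ 0.5402 -0.2437  0.2251] q [-0.424  0.186  0.274  1.656 -0.    -1.996] F [ 0.05  0.2  -3.22] w 0.0083
[[ 0.001 -1.     0.003]
 [-1.    -0.001 -0.001]
 [ 0.001 -0.003 -1.   ]]
```

View pics/w16.png

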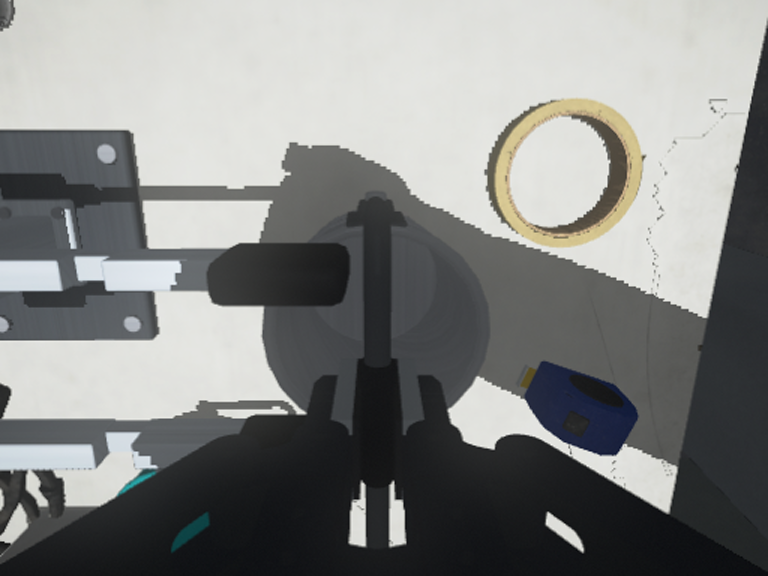

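View pics/s16.png

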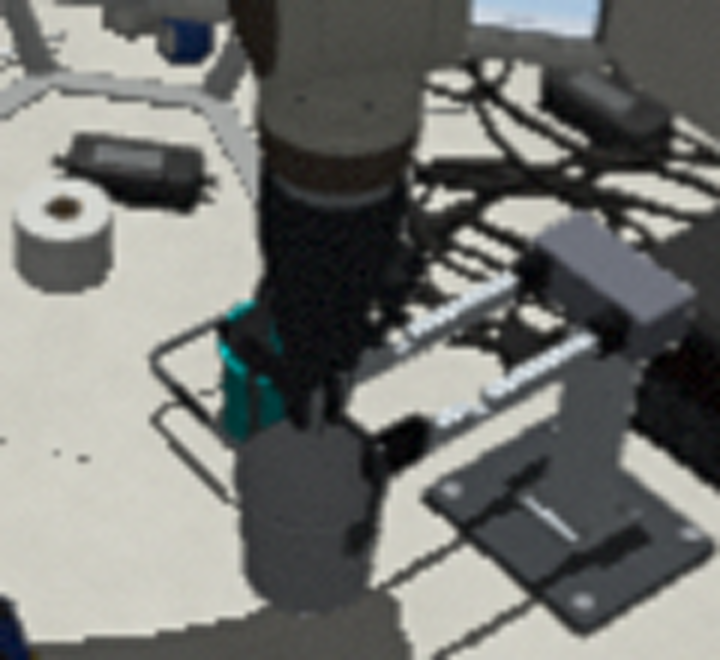

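>>> {"name": "servo_tool", "arguments": {"motion": [[[0, 0, 0, 0, -0.2, 0, -1], [0, 0, 0, 0, -0.4, 0, -1], [0, 0, 0, 0, -0.4, 0, -1], [0, 0, 0, 0, -0.4, 0, -1], [0, 0, 0, 0, -0.4, 0, -1], [0, 0, 0, 0, -0.4, 0, -1], [0, 0, 0, 0, -0.3, 0, -1], [0, 0, 0, 0, 0, 0, -1]]]}}

```text
time_s: 18.25
position: [0.6078, -0.2433, 0.2253]
ee_rot: [[0.001, -1.0, 0.003], [-1.0, -0.001, -0.002], [0.002, -0.003, -1.0]]
force: [-0.3, 0.7, -2.7]
width: 0.0086
```

```bash
python3 - <<'E'
from h import *
st()
F={n:grab(n) for n in("wrist","scene")}
save(F["wrist"],"w17",s=1.5);save(F["scene"],"s17",(240,140,360,250),6)
import pickle;pickle.dump(F,open("F17.pkl","wb"))
E
```

```text
t 18.25 p [ 0.6078 -0.2433  0.2253] q [-0.381  0.347  0.47   1.69  -0.    -1.953] F [-0.25  0.66 -2.7 ] w 0.0086
[[ 0.001 -1.     0.003]
 [-1.    -0.001 -0.002]
 [ 0.002 -0.003 -1.   ]]
```

View pics/w17.png

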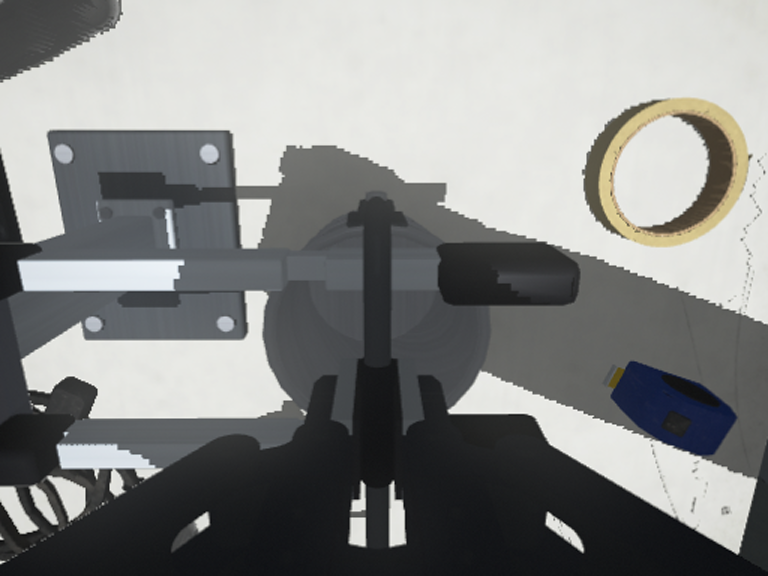

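View pics/s17.png

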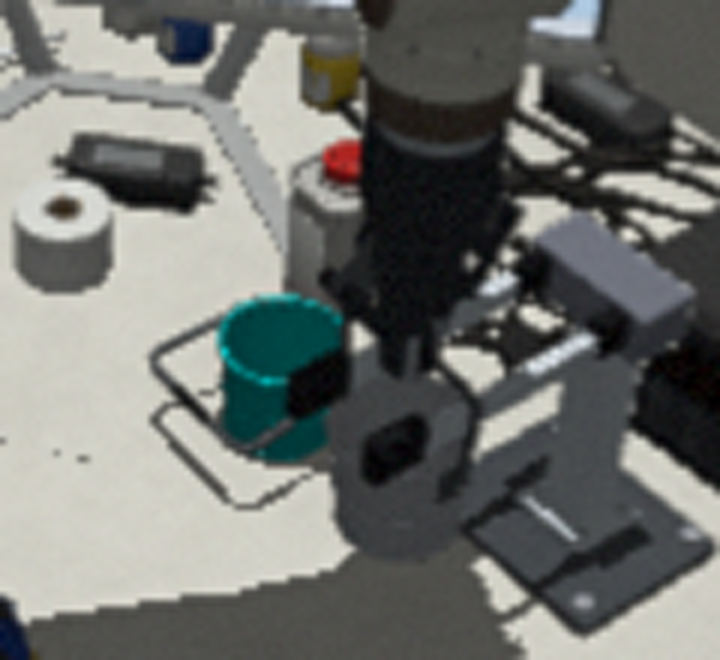

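```bash
python3 - <<'E'
from h import *
import pickle
F=pickle.load(open("F17.pkl","rb"));f=F["wrist"]
save(f,"w17c",(170,150,310,200),5.5)
for n,uv,z in[("notch l",(283,268),.216),("notch r",(325,268),.216),("cap",(438,268),.216),("bar",(377,300),.2443)]:
    print(n,atz(f,(uv[0]/1.5-.3,uv[1]/1.5-.3),z))
E
```

```text
notch l [ 0.63525249 -0.27786263  0.216     ]
notch r [ 0.62256916 -0.27789768  0.216     ]
cap [ 0.58846676 -0.2779885   0.216     ]
bar [ 0.60676215 -0.27709822  0.2443    ]
```

View pics/w17c.png

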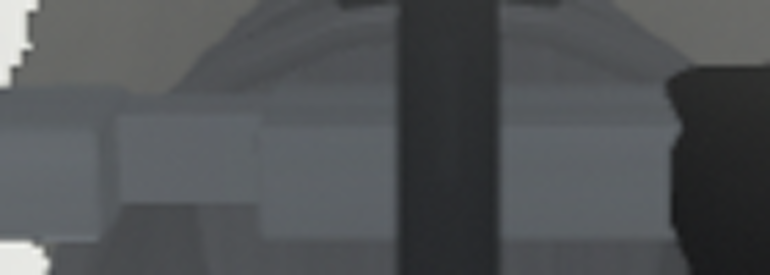

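>>> {"name": "servo_tool", "arguments": {"motion": [[[0, 0, 0, 0, 0, 0.1, -1], [0, 0, 0, 0, 0, 0.2, -1], [0, 0, 0, 0, 0, 0.2, -1], [0, 0, 0, 0, 0, 0.2, -1], [0, 0, 0, 0, 0, 0.1, -1], [0, 0, 0, 0, 0, 0, -1]]]}}

```text
time_s: 18.95
position: [0.6055, -0.2436, 0.2041]
ee_rot: [[0.0, -1.0, 0.003], [-1.0, -0.0, -0.002], [0.002, -0.003, -1.0]]
force: [-0.2, 0.2, -2.3]
width: 0.0085
```

>>> {"name": "servo_tool", "arguments": {"motion": [[[0, 0, 0, 0, 0, 0.06, -1], [0, 0, 0, 0, 0, 0.05, -1], [0, 0, 0, 0, 0, 0, -1]]]}}

```text
time_s: 19.25
position: [0.6055, -0.2437, 0.2014]
ee_rot: [[-0.0, -1.0, 0.003], [-1.0, 0.0, -0.002], [0.002, -0.003, -1.0]]
force: [0.0, -0.6, -2.6]
width: 0.0087
```

```bash
python3 - <<'E'
from h import *
st()
E
```

```text
t 19.25 p [ 0.6055 -0.2437  0.2014] q [-3.820e-01  3.300e-01  4.020e-01  1.639e+00 -1.000e-03 -1.953e+00] F [ 0.01 -0.59 -2.62] w 0.0087
[[-0.    -1.     0.003]
 [-1.     0.    -0.002]
 [ 0.002 -0.003 -1.   ]]
```

>>> {"name": "servo_tool", "arguments": {"motion": [[[0, 0, 0, 0, 0, 0.05, -1], [0, 0, 0, 0, 0, 0.05, -1], [0, 0, 0, 0, 0, 0, -1]]]}}

```text
time_s: 19.55
position: [0.6057, -0.2438, 0.2007]
ee_rot: [[0.0, -1.0, 0.005], [-1.0, -0.0, -0.003], [0.003, -0.005, -1.0]]
force: [-0.5, 0.5, -2.5]
width: 0.0087
```

>>> {"name": "servo_tool", "arguments": {"motion": [[[0, 0, 0, 0, 0, 0.05, -1], [0, 0, 0, 0, 0, 0.05, -1], [0, 0, 0, 0, 0, 0, -1]]]}}

```text
time_s: 19.85
position: [0.6058, -0.2438, 0.2006]
ee_rot: [[0.0, -1.0, 0.008], [-1.0, -0.0, -0.004], [0.004, -0.008, -1.0]]
force: [-1.1, 0.8, -0.4]
width: 0.0083
```

>>> {"name": "servo_tool", "arguments": {"motion": [[[0, 0, 0, 0, -0.1, 0.02, -1], [0, 0, 0, 0, -0.12, 0.02, -1], [0, 0, 0, 0, -0.12, 0.02, -1], [0, 0, 0, 0, -0.12, 0.02, -1], [0, 0, 0, 0, -0.12, 0.02, -1], [0, 0, 0, 0, -0.12, 0.02, -1]]]}}

```text
time_s: 20.45
position: [0.6213, -0.2444, 0.2002]
ee_rot: [[-0.001, -1.0, 0.004], [-1.0, 0.001, -0.006], [0.006, -0.004, -1.0]]
force: [-6.7, 0.1, 4.5]
width: 0.0084
```

```bash
python3 - <<'E'
from h import *
st()
F={n:grab(n) for n in("wrist","scene")}
save(F["wrist"],"w18",s=1.5)
E
```

```text
t 20.45 p [ 0.6213 -0.2444  0.2002] q [-0.373  0.367  0.447  1.644 -0.004 -1.943] F [-6.7   0.07  4.54] w 0.0084
[[-0.001 -1.     0.004]
 [-1.     0.001 -0.006]
 [ 0.006 -0.004 -1.   ]]
```

View pics/w18.png

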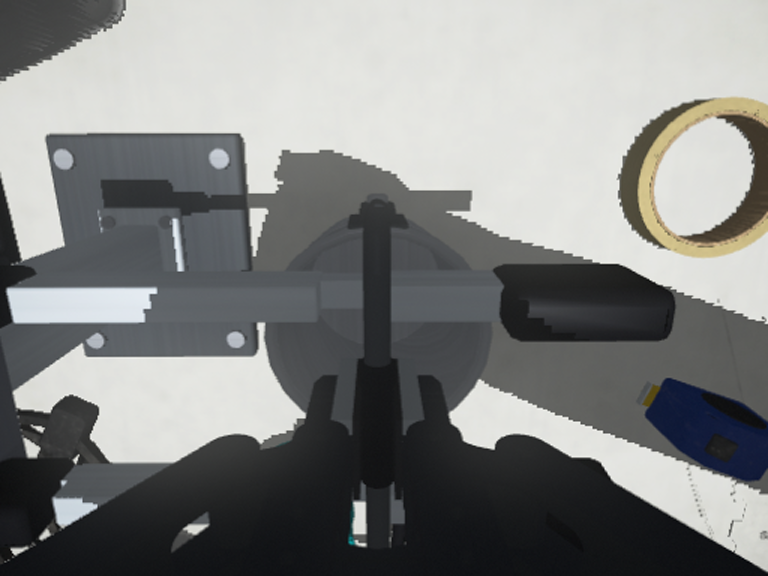

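>>> {"name": "servo_tool", "arguments": {"motion": [[[0, 0, 0, 0, -0.1, 0, -1], [0, 0, 0, 0, -0.12, 0, -1], [0, 0, 0, 0, -0.12, 0, -1]]]}}

```text
time_s: 20.85
position: [0.6313, -0.2444, 0.1991]
ee_rot: [[-0.001, -1.0, 0.005], [-1.0, 0.001, -0.005], [0.005, -0.005, -1.0]]
force: [-0.4, 0.3, -2.7]
width: 0.0088
```

```bash
python3 - <<'E'
from h import *
st()
F={n:grab(n) for n in("wrist","scene")}
save(F["wrist"],"w19",(170,150,310,220),5.5)
E
```

```text
t 20.85 p [ 0.6313 -0.2444  0.1991] q [-0.368  0.392  0.477  1.65  -0.003 -1.938] F [-0.37  0.27 -2.65] w 0.0088
[[-0.001 -1.     0.005]
 [-1.     0.001 -0.005]
 [ 0.005 -0.005 -1.   ]]
```

View pics/w19.png

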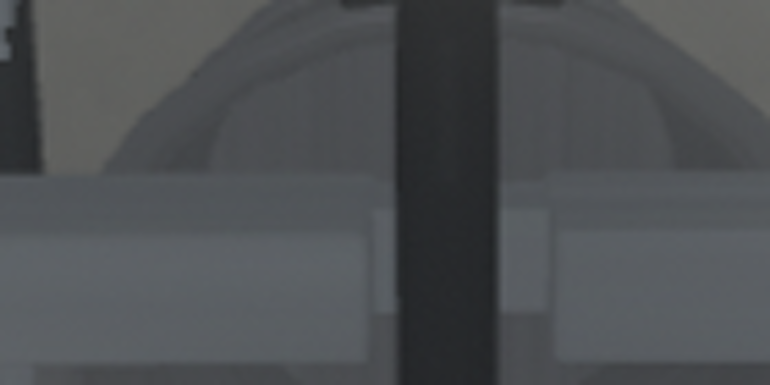

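>>> {"name": "servo_tool", "arguments": {"motion": [[[0, 0, 0, 0, 0.03, 0.06, -1], [0, 0, 0, 0, 0, 0.08, -1], [0, 0, 0, 0, 0, 0.08, -1], [0, 0, 0, 0, 0, 0.06, -1], [0, 0, 0, 0, 0, 0.05, -1], [0, 0, 0, 0, 0, 0, -1]]]}}

```text
time_s: 21.55
position: [0.6308, -0.2444, 0.1918]
ee_rot: [[-0.001, -1.0, 0.007], [-1.0, 0.001, -0.006], [0.006, -0.007, -1.0]]
force: [-1.3, 0.5, -2.2]
width: 0.0085
```

```bash
python3 - <<'E'
from h import *
st()
F={n:grab(n) for n in("wrist","scene")}
save(F["wrist"],"w20",s=1.5);save(F["scene"],"s20",(240,140,360,250),6)
E
```

```text
t 21.55 p [ 0.6308 -0.2444  0.1918] q [-0.368  0.385  0.454  1.631 -0.003 -1.938] F [-1.26  0.47 -2.15] w 0.0085
[[-0.001 -1.     0.007]
 [-1.     0.001 -0.006]
 [ 0.006 -0.007 -1.   ]]
```

View pics/w20.png

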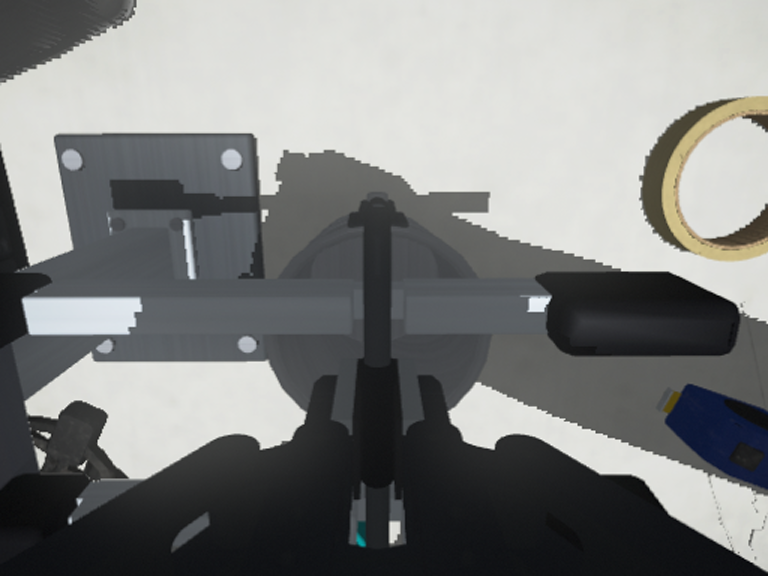

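View pics/s20.png

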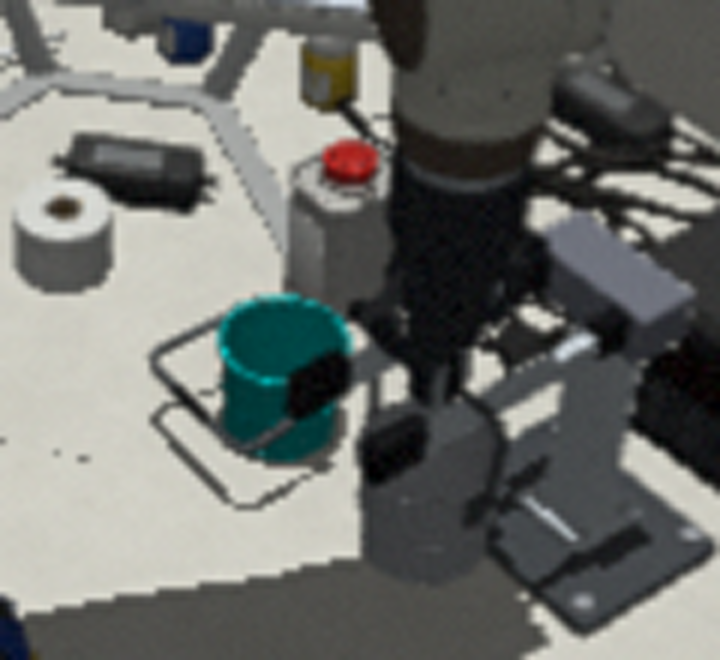

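>>> {"name": "servo_tool", "arguments": {"motion": [[[0, 0, 0, 0, 0, 0.03, -1], [0, 0, 0, 0, 0, 0.03, -1], [0, 0, 0, 0, 0, 0, -1]]]}}

```text
time_s: 21.95
position: [0.6309, -0.2444, 0.1914]
ee_rot: [[-0.001, -1.0, 0.008], [-1.0, 0.001, -0.006], [0.006, -0.008, -1.0]]
force: [-1.0, 0.7, -1.4]
width: 0.0086
```

>>> {"name": "servo_tool", "arguments": {"motion": [[[0, 0, 0, 0, 0, 0, -0.75], [0, 0, 0, 0, 0, 0, -0.6], [0, 0, 0, 0, 0, 0, -0.4], [0, 0, 0, 0, 0, 0, -0.4]]], "grip_force": 20}}

```text
time_s: 22.35
position: [0.6311, -0.2446, 0.1905]
ee_rot: [[-0.001, -1.0, 0.008], [-1.0, 0.001, -0.006], [0.006, -0.008, -1.0]]
force: [0.1, 0.1, 0.2]
width: 0.0258
```

```bash
python3 - <<'E'
from h import *
st()
F={n:grab(n) for n in("wrist","scene")}
save(F["wrist"],"w21",s=1.5);save(F["scene"],"s21",(240,140,360,250),6)
E
```

```text
t 22.35 p [ 0.6311 -0.2446  0.1905] q [-0.368  0.384  0.45   1.627 -0.003 -1.938] F [0.06 0.14 0.19] w 0.0258
[[-0.001 -1.     0.008]
 [-1.     0.001 -0.006]
 [ 0.006 -0.008 -1.   ]]
```

View pics/w21.png

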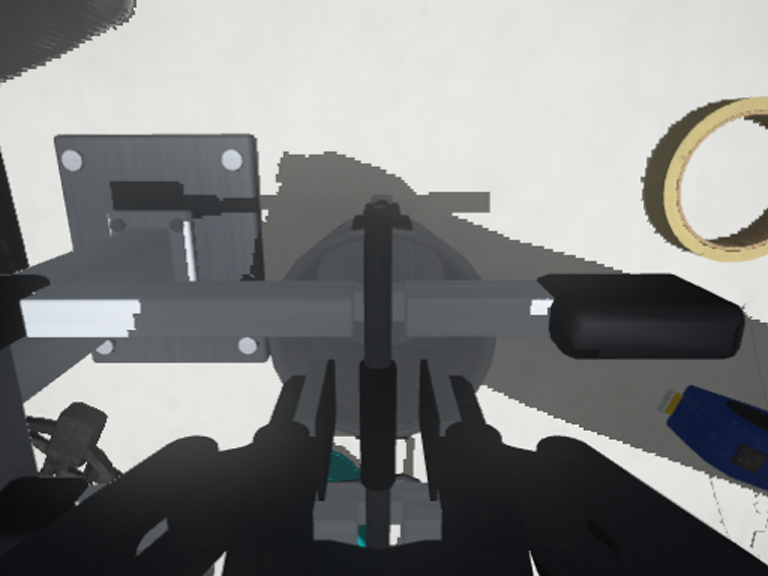

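View pics/s21.png

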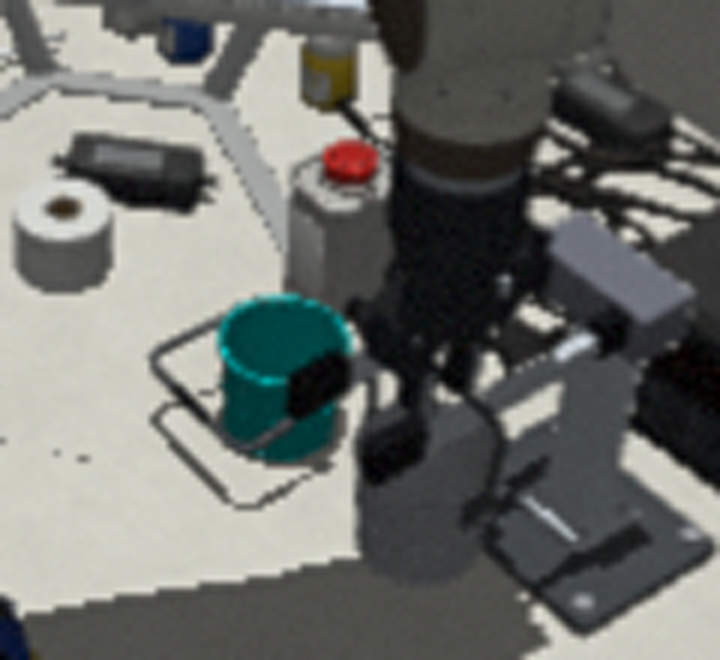

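The bar is seated in the notch and the fingers are clear of the sleeve on both sides. I'll withdraw straight up.

>>> {"name": "servo_tool", "arguments": {"motion": [[[0, 0, 0, 0, 0, -0.1, -0.4], [0, 0, 0, 0, 0, -0.2, -0.4], [0, 0, 0, 0, 0, -0.3, -0.4], [0, 0, 0, 0, 0, -0.4, -0.4], [0, 0, 0, 0, 0, -0.5, -0.4], [0, 0, 0, 0, 0, -0.6, -0.4], [0, 0, 0, 0, 0, -0.7, -0.4], [0, 0, 0, 0, 0, -0.7, -0.4]]]}}

```text
time_s: 23.25
position: [0.6296, -0.2437, 0.2836]
ee_rot: [[-0.001, -1.0, 0.007], [-1.0, 0.001, -0.006], [0.006, -0.007, -1.0]]
force: [-0.3, -0.0, 0.6]
width: 0.0256
```

>>> {"name": "servo_tool", "arguments": {"motion": [[[0, 0, 0, 0, 0.5, -0.5, -0.4], [0, 0, 0, 0, 0.8, -0.3, -0.4], [0, 0, 0, 0, 0.8, 0, -0.4], [0, 0, 0, 0, 0.8, 0, -0.4], [0, 0, 0, 0, 0.8, 0, -0.4], [0, 0, 0, 0, 0.8, 0, -0.4], [0, 0, 0, 0, 0.4, 0, -0.4], [0, 0, 0, 0, 0, 0, -0.4]]]}}

```text
time_s: 24.05
position: [0.4985, -0.2432, 0.3115]
ee_rot: [[-0.001, -1.0, 0.016], [-1.0, 0.001, -0.01], [0.01, -0.016, -1.0]]
force: [0.1, 0.1, -0.2]
width: 0.0258
```

```bash
python3 - <<'E'
from h import *
st()
F={n:grab(n) for n in("wrist","scene","top")}
save(F["wrist"],"w22",s=1.5);save(F["scene"],"s22",(240,140,360,250),6);save(F["top"],"t22",s=1.5)
E
```

```text
t 24.05 p [ 0.4985 -0.2432  0.3115] q [-0.453  0.127  0.378  1.803 -0.003 -2.022] F [ 0.09  0.1  -0.17] w 0.0258
[[-0.001 -1.     0.016]
 [-1.     0.001 -0.01 ]
 [ 0.01  -0.016 -1.   ]]
```

View pics/s22.png

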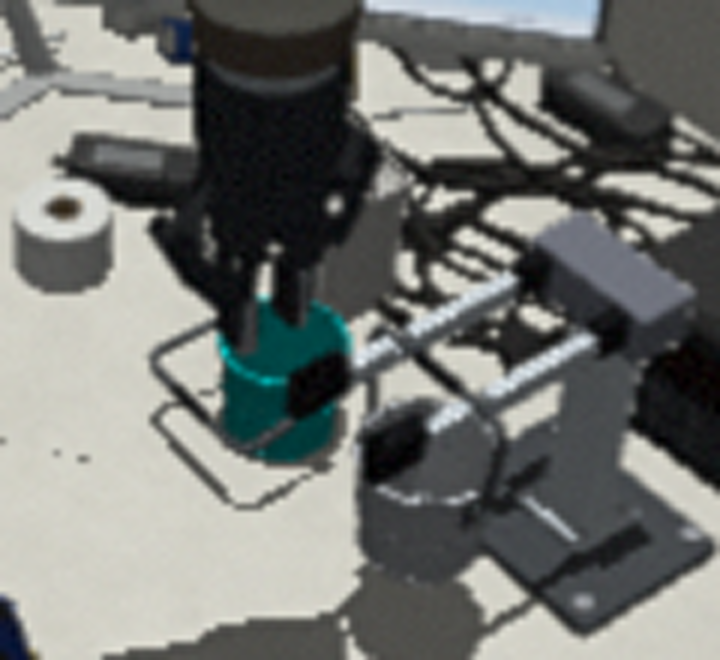

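View pics/t22.png

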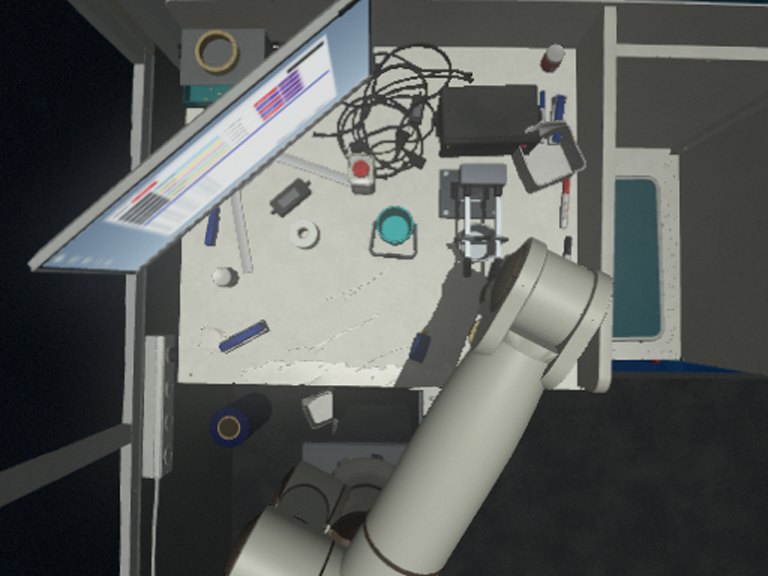

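View pics/w22.png

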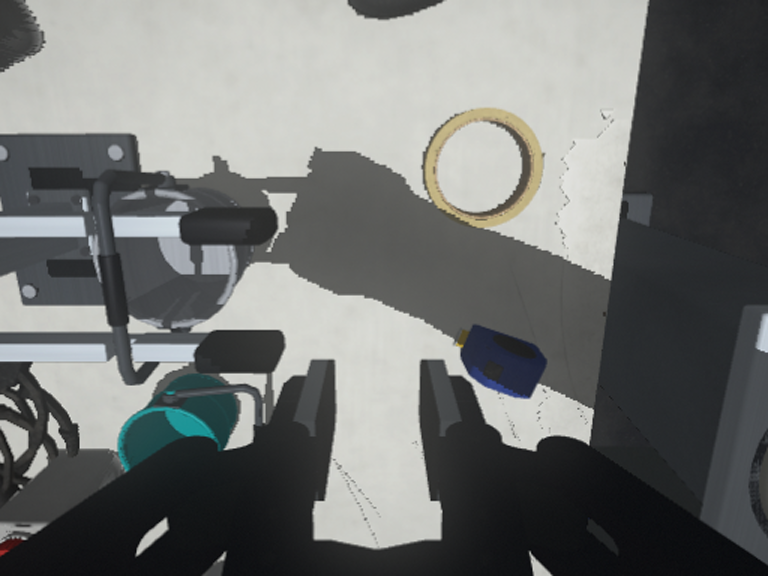

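```bash
python3 - <<'E'
from h import *
import pickle
st()
F={n:grab(n) for n in("wrist","scene","top")}
pickle.dump(F,open("F23.pkl","wb"))
x,y=.632,-.2435;a=np.linspace(0,2*np.pi,40)
bz=.2105
def ov(n,crop,s,name):
    f=F[n];im=cv2.resize(f["pixels"][crop[1]:crop[3],crop[0]:crop[2],::-1],None,fx=s,fy=s,interpolation=cv2.INTER_CUBIC)
    raw=im.copy()
    for P,c in [(np.c_[0*a+x,y+np.linspace(-.054,.054,40),0*a+bz],(0,0,255)),(np.c_[x+.042*np.cos(a),y+.042*np.sin(a),0*a+bz-.061],(0,255,0)),(np.c_[x+.036*np.cos(a),y+.036*np.sin(a),0*a+bz-.136],(255,255,0))]:
        for u in proj(f,P): cv2.circle(im,tuple(int(v) for v in ((u-crop[:2]+.5)*s)),1,c,-1)
    cv2.imwrite("pics/"+name+".png",np.hstack([raw,im]))
ov("scene",(290,180,350,250),6,"ov_s");ov("top",(290,140,350,190),6,"ov_t");ov("wrist",(0,80,200,290),2,"ov_w")
E
```

```text
t 24.2 p [ 0.5002 -0.2433  0.3104] q [-0.451  0.131  0.381  1.803 -0.003 -2.022] F [-1.03  0.6   0.02] w 0.0258
[[-0.    -1.     0.015]
 [-1.     0.    -0.01 ]
 [ 0.01  -0.015 -1.   ]]
```

View pics/ov_s.png

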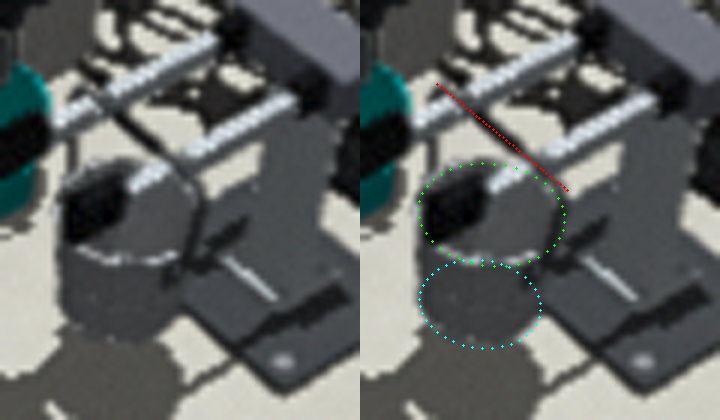

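View pics/ov_t.png

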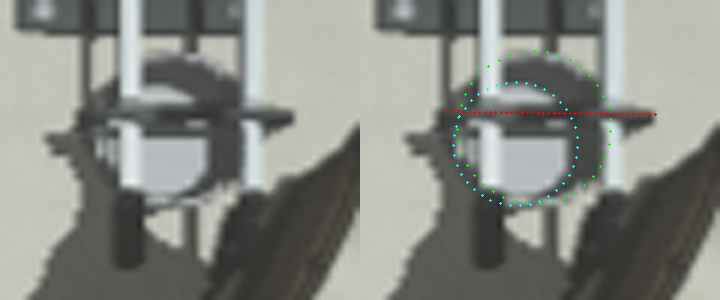

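View pics/ov_w.png

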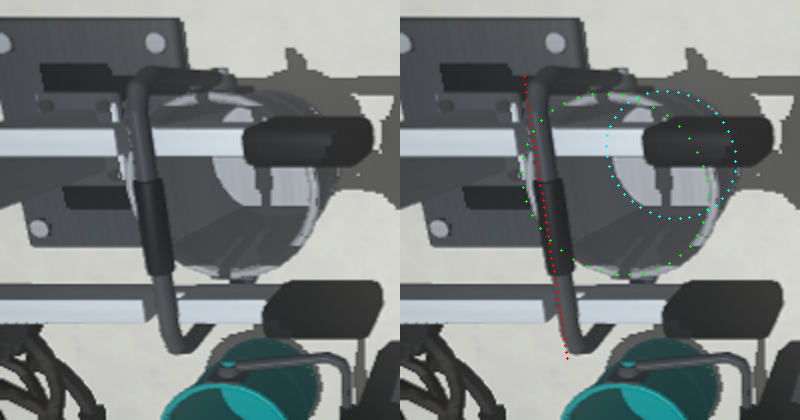

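>>> {"name": "servo_tool", "arguments": {"motion": [[[0, 0, 0, 0, 0, 0, -0.4], [0, 0, 0, 0, 0, 0, -0.4], [0, 0, 0, 0, 0, 0, -0.4], [0, 0, 0, 0, 0, 0, -0.4], [0, 0, 0, 0, 0, 0, -0.4], [0, 0, 0, 0, 0, 0, -0.4]]]}}

```text
time_s: 24.95
position: [0.5017, -0.2431, 0.3082]
ee_rot: [[0.001, -1.0, 0.011], [-1.0, -0.001, -0.008], [0.008, -0.011, -1.0]]
force: [-0.7, -0.4, 0.2]
width: 0.0255
```

```bash
python3 - <<'E'
from h import *
import pickle
F=pickle.load(open("F23.pkl","rb"));F0=pickle.load(open("F0.pkl","rb"))
a=grab("scene")["pixels"].astype(int);b=F["scene"]["pixels"].astype(int)
print("pail region diff",np.abs(a-b)[195:245,298:330].max(),np.abs(a-b)[195:245,298:330].mean())
t=grab("top")["pixels"].astype(int);d=np.abs(t-F0["top"]["pixels"].astype(int)).max(2)>60
cv2.imwrite("pics/d.png",cv2.resize((d*255).astype(np.uint8),None,fx=1.5,fy=1.5))
f=grab("wrist");save(f,"w24",s=1.5)
E
```

```text
pail region diff 78 1.7429166666666667
```

View pics/d.png

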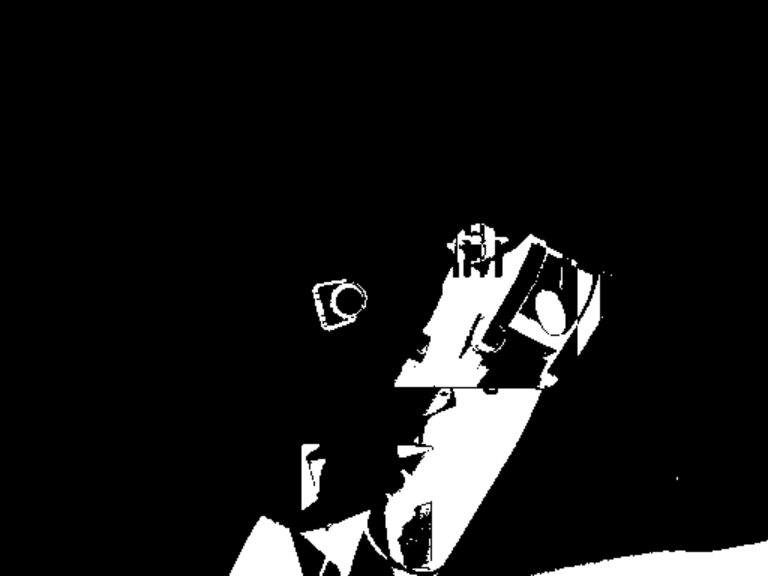

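>>> {"name": "servo_tool", "arguments": {"motion": [[[0, 0, 0, 0, 0, 0, -0.4], [0, 0, 0, 0, 0, 0, -0.4], [0, 0, 0, 0, 0, 0, -0.4], [0, 0, 0, 0, 0, 0, -0.4], [0, 0, 0, 0, 0, 0, -0.4]]]}}

```text
time_s: 25.6
position: [0.5016, -0.2431, 0.3084]
ee_rot: [[0.001, -1.0, 0.012], [-1.0, -0.001, -0.008], [0.008, -0.012, -1.0]]
force: [-0.9, 0.5, 0.3]
width: 0.0257
```

```bash
python3 - <<'E'
from h import *
import pickle
F=pickle.load(open("F23.pkl","rb"))
f=grab("scene");g=F["scene"]
A=[cv2.resize(x["pixels"][180:250,290:350,::-1],None,fx=6,fy=6,interpolation=cv2.INTER_CUBIC) for x in(g,f)]
cv2.imwrite("pics/cmp.png",np.hstack(A))
E
```

```text
(no output)
```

View pics/cmp.png

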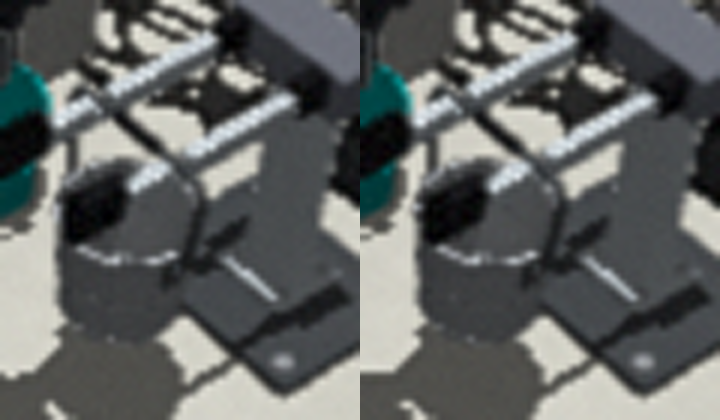

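The two views, taken about 1.4 s apart, show the pail in the same place: hanging still and level, with the bar in the notch. I'm handing the job in.

```bash
python3 -c "
from cell import r
print(r.sign_off())"
```

```text
the job is handed in; nothing more can be done
None
```

The pail now hangs by its bail in the seat notch, and I handed the job in at about 25.7 s. I swung the bail upright with the pail on the worktop, gripped the sleeve, turned the pail and carried it over the end caps. Then I set the bar on the arms and slid it back until it dropped about 9 mm into the notch, released it and moved the arm clear.

**Last checks:**
- **Fit:** model overlays in three camera views match a level pail with the bar in both notches to within about 2 mm, apart from a rougher match at the foot in the wrist view.
- **Stillness:** views about 1.4 s apart look the same. An earlier pixel comparison of the pail region did show differences (78 at most, 1.7 on average). I put those down to the arm's shadow shifting, but did not test it.
- **Other objects:** the before-and-after top view shows only the pail, the arm and its shadow changed. The arm partly hid the mouse, black marker and masking tape in that view.

**What went wrong:** during the swing I pushed too fast and the pail tipped up on its foot by roughly 15–20°. I backed off, it settled back in the same place, and I finished the swing more slowly. So "upright all the way" was briefly not met at that point. After that it stayed upright to within about 1°.

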